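# Find the tin with the stiff hinged lid on the revolving stand

## Robot

A 6-joint arm with a two-finger parallel gripper is mounted at the origin on a cart in front of the work surface, level with it; the furniture and walls round the work are solid. World frame = base frame: x ahead of the robot, y to its left, z up, the work surface at z = 0. Lengths are in m, angles in rad, forces in N, time in s.
With the tool pointing down it reaches from about 0.325 to 1 m from the base axis. Payload 5.1 kg.
Tool frame: the origin (TCP) lies on the centre line of the jaws, within the pads' length; the fingertips stand manip.tip_extent ahead of it and the grasp point (between the pads) lies 2 mm behind it (manip.tip_extent is the distance from the TCP to the fingertips, in m); z points along the fingers, y is the line along which they close (so a half turn about z gives the same grasp; the last joint's range is limited). The gripper opens to 85 mm and grips with 20 to 120 N. Pads are 22 mm wide; open, the fingers measure 114 mm over their backs; the gripper's body (76 mm by 85 mm) begins 54 mm behind the grasp point. The pads swing forward as they close: fully open they stand 13 mm farther back than shut.
Start: joints at [-1.408, 0.124, 1.65, -0, 1.367, -0.083], TCP at [0.158, -0.63, 0.248] pointing down, gripper open.
Joint ranges: [-2.61, 2.61], [-1.02, 2.33], [0.03, 2.71], [-1.35, 4.49], [0.32, 2.68], [-2.91, 2.91]. Speed limits (rad/s): [2.57, 2.57, 3.14, 3.14, 3.14, 3.14].

## Interface

Orientations are given as a rotation vector (axis times angle).
In Python, from rig import manip, camera gives the robot as it stands. The module is installed in compiled form; this text tells all that it offers.
- The arm moves only by the tool arm_command, never from a script. Its argument "series" is a list of rows, each an object with "dp": the shift along the tool's x, y, z in m, a list of three; "angular": the turn, a rotation vector about the tool's x, y, z in rad, a list of three. A call has 1 to 20 rows; each row shifts and turns the commanded pose from where the row before left it, along the tool's axes as they then stand; what a row does not reach is not made up. A row lasts 1/8 s, in which the tool goes at most 62.5 mm and 10.7 degrees, less where a joint would pass 70% of its speed; a pose out of reach is approached as far as the arm can. A call with a gripper value outside its range is refused whole. "grip" is the closure in counts, from 0 (fully open) to 255 (shut), set as the call begins (left out, the last holds). The fingers move at their own pace and stop on an object; "grip_force" is the grip in N (left out, the last holds). Time passes only in rows, so rows that do not move let the fingers close. It gives the time, the measured TCP pose, the force, the opening and the grip force at its end, in the units of the state.
- manip.get_state(): the state, without advancing time (a new reading comes with each control period).
- camera(name): name is "side" or "top"; returns a dict with "frame" (480x640x3 uint8, red, green, blue), "fovy" (degrees; the focal length in pixels is half the picture's height over the tangent of half this angle, whatever the lens; pixels are square), "cx", "cy" (the principal point, pixels), "dist_coeffs" ([k1, k2, p1, p2, k3] as OpenCV has them; the pictures are not rectified), "R" (3x3) and "t" (3): a world point X has camera coordinates R X + t. Camera axes: x right, y down, z forward; pixel columns grow to the right and rows downward; lengths in m; the calibration is good to about 2 mm. A picture is of the moment at which its call begins. There is no depth.
- manip.hand_in(): hands the job in; it is judged then, once.
The state is a dict: "time_s": time; "joint_positions": joint angles; "joint_velocities": joint speeds; "joint_efforts": joint torques, N m; "eef_pos": TCP position; "orientation": TCP orientation; "wrist_force": force on the tool from outside, world axes, zero at the start; "torque": the same for the moment, N m; "width": finger opening in m; "grasp_force": force on a finger pad.
Only numpy, scipy, OpenCV 4.12 (cv2) and the standard library are available. Lean on these libraries where they do the work, as an engineer would, in place of code of your own. Each camera call takes 0.05 s, during which the arm holds its last target. There are 200 camera calls.

## Task

One of the three hinged tins on the revolving stand has a lid that has gone stiff and no longer drops shut by itself: swing each lid at least half-way up, from left to right, to find out which. Take that tin out of its pocket, set it down gently and upright on the middle of the slate, and leave its lid standing half open there, ready for oiling its hinge. The two good tins stay seated in their pockets with their lids shut, and everything else stays where it is.

Things in the scene. Friction and masses are not known exactly. Their poses are not given: they have to be found in the camera images.
- turntable: light wooden disc of a revolving stand, 270 mm across, top 26 mm above the worktop, spinning freely about its centre line; it carries a wooden caddy of three pockets side by side along its y, 90 mm apart (y = +90 mm: the left pocket, 0: middle, -90 mm: right). Origin on the spin axis at worktop height, z up, x away from the robot when the stand is square to it.
- pocket_mid (a point): centre of the floor of the middle pocket, at x = 40, z = 55 mm of the turntable. A seated tin's origin is within 4 mm of this in x and z and leans 25 degrees from upright, its lid towards the robot. Pocket walls, along the tin from its underside: front 42, back 52, sides 28 mm at most; 3 mm play all round: a tin comes out along its own leaning axis, by 55 mm or more.
- overhang (a point): point on the worktop straight under the lower front edge of the wall cabinets, which hang 0.56 m above it and from there back to the wall: no part of the arm may rise into them, so over the stand the tool is best kept tipped, its tip pointing away from the robot. The left side wall stands at y = 0.45 m; a door jamb at x = 0.29 to 0.36, y = 0.54 to 0.58 m.
- tin_a: one of three alike steel tins, shuffled between the pockets: 66 deep (x) x 48 wide (y) x 96 mm high, about 0.4 kg, wooden lid hinged along the rear top edge. Origin: centre of the underside; z up through the lid, x from front to hinge side, y across the width, the way to grip it (at z = 55 to 92 mm). Hinge pin: along y at x = 36.5, z = 98 mm. Shut lid's top: z = 108 mm, knob's top 128 mm.
- tin_a_lid (a joint): lid of tin_a, rad: 0 shut, grows as it swings up and back about the hinge pin, stop at 1.9. Lid 60 g. A lid in order, let go part open, drops shut by itself; a stiff one stays where it is left and takes about 2 N at the knob to move either way.
- tin_a_knob (a point): middle of the round wooden knob on the lid of tin_a, 18 mm wide, 20 mm high, near the lid's front edge; 62 mm from the hinge pin; with the lid shut at x = -22, y = 0, z = 119 mm of the tin's frame
- tin_b: a steel tin just like tin_a in looks and size; same frame
- tin_b_lid (a joint): lid of tin_b, rad: 0 shut, grows as it swings up and back about the hinge pin, stop at 1.9. Lid 60 g. A lid in order, let go part open, drops shut by itself; a stiff one stays where it is left and takes about 2 N at the knob to move either way.
- tin_b_knob (a point): middle of the round wooden knob on the lid of tin_b, 18 mm wide, 20 mm high, near the lid's front edge; 62 mm from the hinge pin; with the lid shut at x = -22, y = 0, z = 119 mm of the tin's frame
- tin_c: a steel tin just like tin_a in looks and size; same frame
- tin_c_lid (a joint): lid of tin_c, rad: 0 shut, grows as it swings up and back about the hinge pin, stop at 1.9. Lid 60 g. A lid in order, let go part open, drops shut by itself; a stiff one stays where it is left and takes about 2 N at the knob to move either way.
- tin_c_knob (a point): middle of the round wooden knob on the lid of tin_c, 18 mm wide, 20 mm high, near the lid's front edge; 62 mm from the hinge pin; with the lid shut at x = -22, y = 0, z = 119 mm of the tin's frame
- slate: flat dark slate, 88 (x) x 120 (y) x 8 mm, lying on the worktop to the right of the hob; origin: centre of its underside
- tea_tin: bystander on the worktop, left of the stand: square tin with a wooden lift-off lid, 68 x 68 x 100 mm; origin: centre of its underside
- sugar_tin: bystander on the worktop, left of the stand: round tin with a wooden lift-off lid, 68 mm across, 85 mm high; origin: centre of its underside
- timer: bystander, left behind the stand: round kitchen timer, 64 mm across, 47 mm high; origin: centre of its underside
- espresso_cup_b: bystander to the right of the slate: dark espresso cup, 63 x 86 x 50 mm; origin: centre of its underside

How it is judged:
On the way, in this order (a step that is already met when the one before it is completed fails the run):
1. the lid of the tin in the left pocket is swung open, past 0.6 rad (((y of tin_a in the frame of turntable between 0.05 and 0.14 m and z of tin_a in the frame of turntable above 0.04 m and value of joint tin_a_lid above 0.6 rad) or (y of tin_b in the frame of turntable between 0.05 and 0.14 m and z of tin_b in the frame of turntable above 0.04 m and value of joint tin_b_lid above 0.6 rad) or (y of tin_c in the frame of turntable between 0.05 and 0.14 m and z of tin_c in the frame of turntable above 0.04 m and value of joint tin_c_lid above 0.6 rad))), for 0.1 s.
2. the lid of the tin in the middle pocket is swung open, past 0.6 rad (((y of tin_a in the frame of turntable between -0.05 and 0.05 m and z of tin_a in the frame of turntable above 0.04 m and value of joint tin_a_lid above 0.6 rad) or (y of tin_b in the frame of turntable between -0.05 and 0.05 m and z of tin_b in the frame of turntable above 0.04 m and value of joint tin_b_lid above 0.6 rad) or (y of tin_c in the frame of turntable between -0.05 and 0.05 m and z of tin_c in the frame of turntable above 0.04 m and value of joint tin_c_lid above 0.6 rad))), for 0.1 s.
3. the lid of the tin in the right pocket is swung open, past 0.6 rad (((y of tin_a in the frame of turntable between -0.14 and -0.05 m and z of tin_a in the frame of turntable above 0.04 m and value of joint tin_a_lid above 0.6 rad) or (y of tin_b in the frame of turntable between -0.14 and -0.05 m and z of tin_b in the frame of turntable above 0.04 m and value of joint tin_b_lid above 0.6 rad) or (y of tin_c in the frame of turntable between -0.14 and -0.05 m and z of tin_c in the frame of turntable above 0.04 m and value of joint tin_c_lid above 0.6 rad))), for 0.1 s.
At the end, for the whole second after the job is handed in: The stiff tin stands upright (0.08 rad) on the slate, its centre within 25 mm (slate x) and 35 mm (slate y) of the slate's, lid standing open by 0.3 to 1.25 rad with nothing holding it; the other two sit in their pockets, leaning, within 8 mm of their seated place, lids shut (under 0.08 rad) ((((x of tin_b in the frame of turntable between 0.03 and 0.046 m and z of tin_b in the frame of turntable between 0.048 and 0.062 m and angle between tin_b's own z axis and vertical between 0.33 and 0.55 rad) and (x of tin_c in the frame of turntable between 0.03 and 0.046 m and z of tin_c in the frame of turntable between 0.048 and 0.062 m and angle between tin_c's own z axis and vertical between 0.33 and 0.55 rad) and value of joint each of tin_b_lid, tin_c_lid below 0.08 rad and value of joint tin_a_lid between 0.3 and 1.25 rad and angle between tin_a's own z axis and vertical below 0.08 rad and x of tin_a in the frame of slate between -0.025 and 0.025 m and y of tin_a in the frame of slate between -0.035 and 0.035 m and z of tin_a in the frame of slate between 0.005 and 0.012 m and linear speed of tin_a below 0.02 m/s) or ((x of tin_a in the frame of turntable between 0.03 and 0.046 m and z of tin_a in the frame of turntable between 0.048 and 0.062 m and angle between tin_a's own z axis and vertical between 0.33 and 0.55 rad) and (x of tin_c in the frame of turntable between 0.03 and 0.046 m and z of tin_c in the frame of turntable between 0.048 and 0.062 m and angle between tin_c's own z axis and vertical between 0.33 and 0.55 rad) and value of joint each of tin_a_lid, tin_c_lid below 0.08 rad and value of joint tin_b_lid between 0.3 and 1.25 rad and angle between tin_b's own z axis and vertical below 0.08 rad and x of tin_b in the frame of slate between -0.025 and 0.025 m and y of tin_b in the frame of slate between -0.035 and 0.035 m and z of tin_b in the frame of slate between 0.005 and 0.012 m and linear speed of tin_b below 0.02 m/s) or ((x of tin_a in the frame of turntable between 0.03 and 0.046 m and z of tin_a in the frame of turntable between 0.048 and 0.062 m and angle between tin_a's own z axis and vertical between 0.33 and 0.55 rad) and (x of tin_b in the frame of turntable between 0.03 and 0.046 m and z of tin_b in the frame of turntable between 0.048 and 0.062 m and angle between tin_b's own z axis and vertical between 0.33 and 0.55 rad) and value of joint each of tin_a_lid, tin_b_lid below 0.08 rad and value of joint tin_c_lid between 0.3 and 1.25 rad and angle between tin_c's own z axis and vertical below 0.08 rad and x of tin_c in the frame of slate between -0.025 and 0.025 m and y of tin_c in the frame of slate between -0.035 and 0.035 m and z of tin_c in the frame of slate between 0.005 and 0.012 m and linear speed of tin_c below 0.02 m/s))); the robot touches nothing.
It fails at once if a bystander (tea tin, sugar tin, timer, cup) is moved by more than 30 mm (distance of any of tea_tin, sugar_tin, timer, espresso_cup_b from where it was at the start of the episode above 0.03 m).
It fails at once if a tin comes down on the slate at over 0.5 m/s (dropped or banged down) ((horizontal distance between tin_a and slate below 0.08 m and z of tin_a in the frame of slate below 0.02 m and linear speed of tin_a above 0.5 m/s) or (horizontal distance between tin_b and slate below 0.08 m and z of tin_b in the frame of slate below 0.02 m and linear speed of tin_b above 0.5 m/s) or (horizontal distance between tin_c and slate below 0.08 m and z of tin_c in the frame of slate below 0.02 m and linear speed of tin_c above 0.5 m/s)).
It also fails if it takes over 72 s, if anything falls off the work surface, if the arm or the gripper's body presses on something with over 40 N, if the wrist force passes 120 N, or if a joint passes its speed limit or range.

## Working session

There is one attempt and no reset: what is moved stays moved. The work goes in short steps, Python scripts to look and compute and a tool call to move; the robot and the scene stay as the last step left them, time stands still between calls to the robot, and variables do not carry over. Pictures are saved under pics/ and viewed, at most 10 in all, crops included, and the job is handed in when it is done.

Besides the shell and the picture viewer there is one more tool, called after "Call:" by a JSON object that holds its "method" and its "body". arm_command: Moves the arm, as the interface text tells. Its arguments: {"type":"object","properties":{"series":{"type":"array"},"grip":{"type":"number"},"grip_force":{"type":"number"}},"required":["series"]}

```bash
mkdir -p pics; cat > h.py <<'E'
import numpy as np, cv2
from rig import manip, camera
def snap(n,f=None):
    c=camera(n)
    if f: cv2.imwrite('pics/'+f,c['frame'][:,:,::-1])
    return c
def K(c):
    f=240/np.tan(np.radians(c['fovy'])/2); return np.array([[f,0,c['cx']],[0,f,c['cy']],[0,0,1.]])
def ray(c,p):
    R=np.array(c['R']);t=np.array(c['t'])
    u=cv2.undistortPoints(np.array([[p]],float),K(c),np.array(c['dist_coeffs']))[0,0]
    return -R.T@t, R.T@np.array([u[0],u[1],1])
def onz(c,p,z):
    o,d=ray(c,p); return o+d*(z-o[2])/d[2]
def proj(c,X):
    return cv2.projectPoints(np.array(X,float).reshape(-1,1,3),cv2.Rodrigues(np.array(c['R']))[0],np.array(c['t'],float),K(c),np.array(c['dist_coeffs']))[0][:,0]
def tri(c1,p1,c2,p2):
    o,d=ray(c1,p1);q,e=ray(c2,p2);A=np.stack([d,-e],1);s=np.linalg.lstsq(A,q-o,rcond=None)[0]
    a=o+d*s[0];b=q+e*s[1];return (a+b)/2,np.linalg.norm(a-b)
E
python3 - <<'E'
from h import *
for n in('side','top'):
    c=snap(n,n+'0.png');R=np.array(c['R']);print(n,c['fovy'],c['cx'],c['cy'],c['dist_coeffs'],(-R.T@np.array(c['t'])).round(3),R[2].round(2))
print(manip.get_state(),manip.tip_extent)
E
```

```text
side 43.64122785655917 323.9876105582964 240.91958956489992 [-0.08500142  0.          0.          0.          0.        ] [-0.05  -1.023  1.327] [ 0.37  0.58 -0.73]
top 46.79101842571902 330.03791489537264 234.75083379420417 [-0.01333393  0.          0.          0.          0.        ] [ 0.317 -0.04   1.402] [ 0.19  0.01 -0.98]
{'time_s': 0.1, 'joint_positions': array([-1.40758828e+00,  1.24415785e-01,  1.65160209e+00,  1.25504363e-05,
        1.36747318e+00, -8.26149356e-02]), 'joint_velocities': array([-0.00026368, -0.00015945, -0.00190639,  0.00128475,  0.00131347,
        0.00073115]), 'joint_efforts': array([ 7.67980800e-04, -4.24930108e+01, -3.66652930e+01, -8.08537357e-05,
        3.92411544e-03, -4.17309153e-06]), 'eef_pos': array([ 0.15805795, -0.6299332 ,  0.24715328]), 'orientation': array([-3.11600957e+00, -3.84929742e-01,  1.00782390e-04]), 'wrist_force': array([ 0.6499708 , -0.79558359, -0.71510584]), 'torque': array([ 0.04725095, -0.01521469,  0.0375115 ]), 'grasp_force': 0.0, 'width': 0.08529816128130807} 0.017
```

View pics/side0.png

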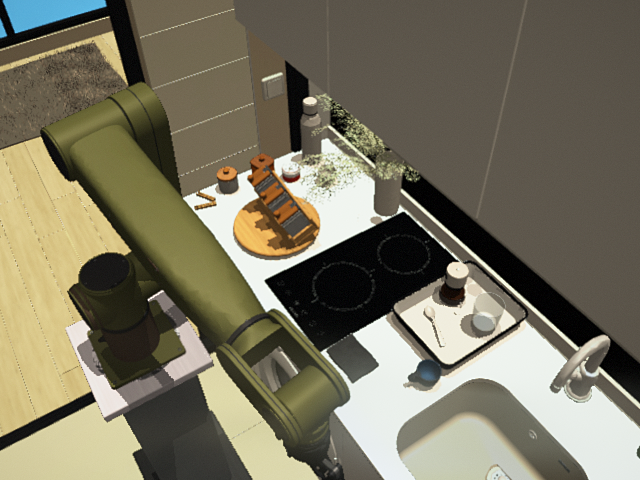

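View pics/top0.png

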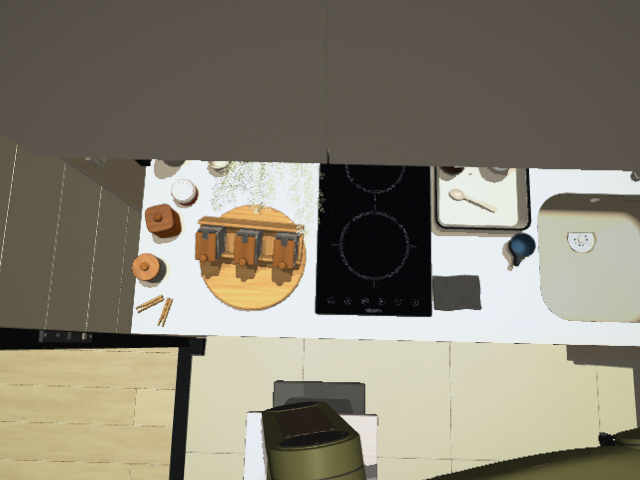

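The side view shows the stand at about (277,222), the slate at (352,356) and the cup at (427,373). The top view shows the disc at about (253,257), the tins at (208,245), (246,248) and (286,252), and the slate at (457,292). I'll zoom in on the stand in both views.

```bash
python3 - <<'E'
from h import *
a=cv2.imread('pics/top0.png')[195:320,190:315];b=cv2.imread('pics/side0.png')[140:265,215:340]
a=cv2.resize(a,(400,400),interpolation=cv2.INTER_CUBIC);b=cv2.resize(b,(400,400),interpolation=cv2.INTER_CUBIC)
cv2.imwrite('pics/crop0.png',np.hstack([a,b]))
c=camera('top');hsv=cv2.cvtColor(c['frame'],cv2.COLOR_RGB2HSV)
m=cv2.inRange(hsv,(10,60,120),(28,255,255));m[:, :190]=0;m[:,315:]=0;m[:195]=0;m[320:]=0
# disc: boundary fit
cs=max(cv2.findContours(m,0,1)[0],key=cv2.contourArea);h=cv2.convexHull(cs);
P=np.array([onz(c,p[0],.026)[:2] for p in cs]);
P=P[[i for i in range(len(P)) if cs[i,0,1]>262 or (cs[i,0,0]>303)]]
A=np.c_[2*P,np.ones(len(P))];s=np.linalg.lstsq(A,(P**2).sum(1),rcond=None)[0];print('disc',s[:2],np.sqrt(s[2]+s[0]**2+s[1]**2),cv2.boundingRect(cs))
g=cv2.cvtColor(c['frame'],cv2.COLOR_RGB2GRAY)
m=cv2.inRange(g,0,90);m[:, :432]=0;m[:,490:]=0;m[:270]=0;m[316:]=0
m[:,:433]=0
cs=max(cv2.findContours(m,0,1)[0],key=cv2.contourArea);r=cv2.minAreaRect(cs);print(r);B=cv2.boxPoints(r);W=np.array([onz(c,p,.008) for p in B]);print(W.round(4),W.mean(0))
E
```

```text
disc [0.4869711  0.15547685] 0.09665263779204014 (195, 232, 111, 78)
((456.3058166503906, 292.8687438964844), (33.8074951171875, 46.52407455444336), 88.02507019042969)
[[ 0.4904 -0.2908  0.008 ]
 [ 0.4973 -0.4083  0.008 ]
 [ 0.4126 -0.4091  0.008 ]
 [ 0.4057 -0.2929  0.008 ]] [ 0.45151191 -0.35027744  0.008     ]
```

View pics/crop0.png

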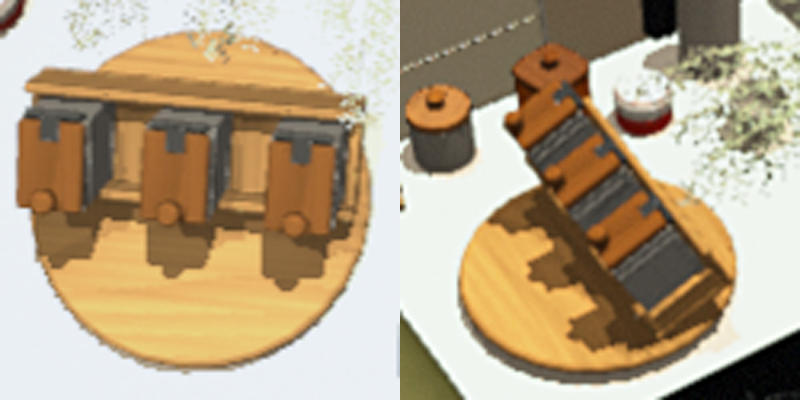

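Knob pixels, converted back from the crop, are top (203,258), (242,261.5), (281,265) and side (251,179), (262.5,197), (276.5,214.5). I'll triangulate them and compare with the expected height of 0.1535 m.

```bash
python3 - <<'E'
from h import *
c=camera('top');s=camera('side')
T=[(203.1,257.8),(242.2,261.6),(281.3,265)];S=[(250.9,179.1),(262.5,196.9),(276.6,214.4)]
Pk=[]
for a,b in zip(T,S):
    X,e=tri(c,a,s,b);q=onz(c,a,.1535);Pk.append(q);print(X.round(4),round(e,4),q.round(4), onz(s,b,.1535).round(4))
L=np.array([.5*(Pk[i]+onz(s,S[i],.1535)) for i in range(3)])
d=L[0]-L[2];yaw=np.arctan2(-d[0],d[1]);print('yaw',np.degrees(yaw),np.linalg.norm(d))
ax=np.array([np.cos(yaw),np.sin(yaw),0])
print('axis from knobs',L.mean(0)+.0302*ax)
for p in [(200.3,257),(305.6,257),(253,204),(253,310.6),(253,257)]: print('disc',onz(c,p,.026).round(4))
st=manip.get_state()
E
```

```text
[0.504  0.2595 0.1431] 0.0003 [0.5026 0.257  0.1535] [0.499  0.2483 0.1535]
[0.496  0.1697 0.1428] 0.0036 [0.4961 0.1674 0.1535] [0.4893 0.1594 0.1535]
[0.4906 0.079  0.1469] 0.0019 [0.4906 0.0781 0.1535] [0.4867 0.0731 0.1535]
yaw -3.9212964197003513 0.17744318816163646
axis from knobs [0.52418535 0.16181891 0.1535    ]
disc [0.5234 0.2945 0.026 ]
disc [0.5301 0.0301 0.026 ]
disc [0.6637 0.1693 0.026 ]
disc [0.3933 0.1551 0.026 ]
disc [0.5268 0.1621 0.026 ]
```

```bash
cat >> h.py <<'E'
from scipy.spatial.transform import Rotation as Ro
YAW=np.radians(-4.0)
def tool(p,yaw=YAW):  # p deg: tip from straight down, away along yaw; tool y = -tty
    p=np.radians(p);x=np.array([np.cos(yaw),np.sin(yaw),0]);z=np.sin(p)*x-np.cos(p)*np.array([0,0,1]);y=np.array([np.sin(yaw),-np.cos(yaw),0])
    return Ro.from_matrix(np.stack([np.cross(y,z),y,z],1))
def cur():
    s=manip.get_state();return np.array(s['eef_pos']),Ro.from_rotvec(s['orientation']),s
def rows(a,b,n):
    """a,b=(pos,Ro): n rows straight line, uniform turn, rounded, propagated"""
    (p,R),(q,S)=a,b;w=(R.inv()*S).as_rotvec();out=[]
    P,Rc=p.copy(),R
    for k in range(1,n+1):
        goal=p+(q-p)*k/n; Rg=R*Ro.from_rotvec(w*k/n)
        dp=Rc.inv().apply(goal-P).round(3); an=(Rc.inv()*Rg).as_rotvec().round(3)
        out.append((dp,an));P=P+Rc.apply(dp);Rc=Rc*Ro.from_rotvec(an)
    print('\n'.join('{"dp":%s,"angular":%s},'%((d+0.).tolist(),(w_+0.).tolist()) for d,w_ in out));print('left',(q-P).round(4))
    return P,Rc
E
python3 - <<'E'
from h import *
c=camera('top')
print('cab',onz(c,(325,160),.56).round(3),onz(c,(600,168),.56).round(3),onz(c,(210,160),.56).round(3))
p,R,s=cur()
a=rows((p,R),(np.array([.42,-.15,.33]),tool(25)),11)
rows(a,(np.array([.443,.261,.225]),tool(45)),9)
E
```

```text
cab [ 0.604 -0.023  0.56 ] [ 0.602 -0.46   0.56 ] [0.6  0.16 0.56]
{"dp":[0.034, -0.037, -0.007],"angular":[-0.006, 0.039, 0.028]},
{"dp":[0.033, -0.037, -0.007],"angular":[-0.007, 0.04, 0.028]},
{"dp":[0.032, -0.038, -0.005],"angular":[-0.006, 0.039, 0.029]},
{"dp":[0.031, -0.04, -0.004],"angular":[-0.006, 0.039, 0.028]},
{"dp":[0.03, -0.04, -0.004],"angular":[-0.007, 0.04, 0.028]},
{"dp":[0.029, -0.04, -0.002],"angular":[-0.006, 0.039, 0.028]},
{"dp":[0.029, -0.042, -0.002],"angular":[-0.006, 0.039, 0.029]},
{"dp":[0.027, -0.043, -0.001],"angular":[-0.007, 0.04, 0.028]},
{"dp":[0.025, -0.043, 0.0],"angular":[-0.006, 0.039, 0.028]},
{"dp":[0.025, -0.044, 0.001],"angular":[-0.006, 0.039, 0.028]},
{"dp":[0.023, -0.044, 0.001],"angular":[-0.007, 0.04, 0.028]},
left [ 0.0003  0.0001 -0.0004]
{"dp":[-0.005, -0.046, 0.01],"angular":[0.0, 0.039, 0.0]},
{"dp":[-0.006, -0.046, 0.01],"angular":[0.0, 0.039, 0.0]},
{"dp":[-0.007, -0.045, 0.01],"angular":[0.0, 0.038, 0.0]},
{"dp":[-0.006, -0.046, 0.01],"angular":[0.0, 0.039, 0.0]},
{"dp":[-0.007, -0.046, 0.009],"angular":[0.0, 0.039, 0.0]},
{"dp":[-0.008, -0.046, 0.009],"angular":[0.0, 0.039, 0.0]},
{"dp":[-0.007, -0.045, 0.009],"angular":[0.0, 0.038, 0.0]},
{"dp":[-0.008, -0.046, 0.009],"angular":[0.0, 0.039, 0.001]},
{"dp":[-0.009, -0.046, 0.008],"angular":[0.0, 0.039, 0.0]},
left [-0.     -0.0002  0.0002]
```

Call:
{"method": "arm_command", "body": {"series": [{"dp": [0.034, -0.037, -0.007], "angular": [-0.006, 0.039, 0.028]}, {"dp": [0.033, -0.037, -0.007], "angular": [-0.006, 0.039, 0.028]}, {"dp": [0.032, -0.038, -0.005], "angular": [-0.006, 0.039, 0.029]}, {"dp": [0.031, -0.04, -0.004], "angular": [-0.006, 0.039, 0.028]}, {"dp": [0.03, -0.04, -0.004], "angular": [-0.007, 0.04, 0.028]}, {"dp": [0.029, -0.04, -0.002], "angular": [-0.006, 0.039, 0.028]}, {"dp": [0.029, -0.042, -0.002], "angular": [-0.006, 0.039, 0.029]}, {"dp": [0.027, -0.043, -0.001], "angular": [-0.007, 0.04, 0.028]}, {"dp": [0.025, -0.043, 0], "angular": [-0.006, 0.039, 0.028]}, {"dp": [0.025, -0.044, 0.001], "angular": [-0.006, 0.039, 0.028]}, {"dp": [0.023, -0.044, 0.001], "angular": [-0.007, 0.04, 0.028]}, {"dp": [-0.005, -0.046, 0.01], "angular": [0, 0.039, 0]}, {"dp": [-0.006, -0.046, 0.01], "angular": [0, 0.039, 0]}, {"dp": [-0.007, -0.045, 0.01], "angular": [0, 0.038, 0]}, {"dp": [-0.006, -0.046, 0.01], "angular": [0, 0.039, 0]}, {"dp": [-0.007, -0.046, 0.009], "angular": [0, 0.039, 0]}, {"dp": [-0.008, -0.046, 0.009], "angular": [0, 0.039, 0]}, {"dp": [-0.007, -0.045, 0.009], "angular": [0, 0.038, 0]}, {"dp": [-0.008, -0.046, 0.009], "angular": [0, 0.039, 0]}, {"dp": [-0.009, -0.046, 0.008], "angular": [0, 0.039, 0]}], "grip": 110, "grip_force": 20}}

```text
time_s: 2.8
eef_pos: [0.4426, 0.263, 0.2252]
orientation: [2.876, -0.099, 1.194]
wrist_force: [0.8, -0.2, 0.1]
width: 0.0486
grasp_force: 0.0
```

```bash
python3 - <<'E'
from h import *
p,R,s=cur();print(p.round(4),R.as_matrix().round(3),s['joint_positions'].round(2),s['width'],s['wrist_force'].round(1))
t=snap('top','t1.png');c=snap('side','s1.png')
print(proj(t,[p])[0],proj(c,[p])[0])
a=t['frame'][180:305,185:310];b=c['frame'][130:255,205:330]
I=np.hstack([cv2.resize(v[:,:,::-1],(400,400),interpolation=cv2.INTER_CUBIC) for v in(a,b)]);cv2.imwrite('pics/c1.png',I)
E
```

```text
[0.4426 0.263  0.2252] [[ 0.704 -0.068  0.707]
 [-0.049 -0.998 -0.048]
 [ 0.708 -0.001 -0.706]] [ 0.67 -0.45  2.33 -0.74  0.78  2.72] 0.0485851551747503 [ 0.8 -0.2  0.1]
[190.73436575 280.42538696] [228.84939067 164.77344955]
```

View pics/c1.png

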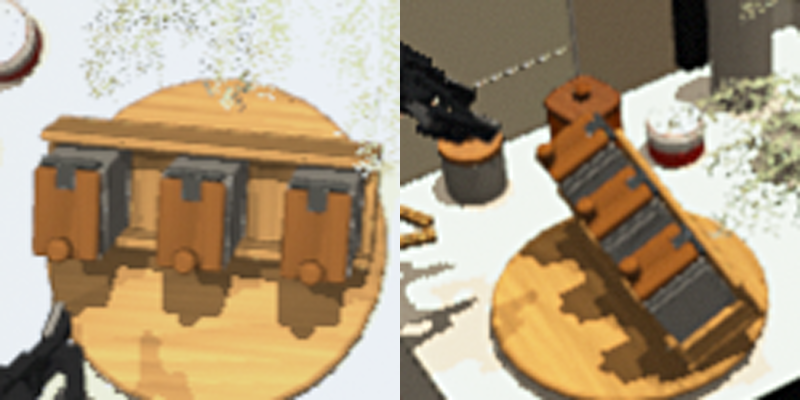

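The left knob sits at top (203.4,257.2) and side (250,178); the other knobs are at top (242.5,261.2), (281.5,264.4) and side (262.8,195), (276.5,211.5). The fingertips are short of it, at about side (236,170). I'll check the calibration against the fingertip and recompute the knobs.

```bash
python3 - <<'E'
from h import *
p,R,s=cur()
t=camera('top');c=camera('side')
for sy in(-1,1):
    q=p+R.apply([0,sy*.03,.015]);print(sy,q.round(3),proj(t,[q])[0].round(1),proj(c,[q])[0].round(1))
T=[(203.4,257.2),(242.5,261.2),(281.5,264.4)];S=[(250,178.1),(262.8,195),(276.5,211.5)]
for a,b in zip(T,S):
    X,e=tri(t,a,c,b);print(X.round(4),round(e,4))
# knob prediction from disc-centre/knobs model
for C in([.527,.1645],):
    ax=np.array([np.cos(YAW),np.sin(YAW),0]);ay=np.array([-np.sin(YAW),np.cos(YAW),0])
    for k in(.09,0,-.09):
        X=np.r_[C,0]-.0302*ax+k*ay+[0,0,.1535];print(X.round(4),proj(t,[X])[0].round(1),proj(c,[X])[0].round(1))
# dark gripper mask, extreme pixels near the stand
for cc,w in((t,(slice(250,305),slice(185,215))),(c,(slice(135,180),slice(205,245)))):
    g=cv2.cvtColor(cc['frame'],cv2.COLOR_RGB2GRAY)[w];ys,xs=np.where(g<50);i=xs.argmax();print('rightmost',xs[i]+w[1].start,ys[i]+w[0].start,'top',ys.min()+w[0].start,'bottom',ys.max()+w[0].start)
E
```

```text
-1 [0.454 0.294 0.211] [178.6 275.7] [228.1 161.7]
1 [0.45  0.234 0.211] [206.1 278.1] [236.3 172.9]
[0.5028 0.2581 0.1491] 0.0039
[0.4961 0.1674 0.1518] 0.0026
[0.4903 0.0774 0.1598] 0.0017
[0.5032 0.2564 0.1535] [203.4 257.6] [250.8 177.1]
[0.4969 0.1666 0.1535] [242.5 261.3] [263.6 194.5]
[0.4906 0.0768 0.1535] [281.9 265. ] [277.1 213.1]
rightmost 210 298 top 278 bottom 304
rightmost 235 170 top 142 bottom 179
```

The model matches both views to about 1 px, so I'll approach the left knob.

Call:
{"method": "arm_command", "body": {"series": [{"dp": [-0.001, 0.0005, 0.018], "angular": [0, 0, 0]}, {"dp": [-0.001, 0.0005, 0.018], "angular": [0, 0, 0]}, {"dp": [-0.001, 0.0005, 0.018], "angular": [0, 0, 0]}, {"dp": [-0.0006, 0.0005, 0.016], "angular": [0, 0, 0]}, {"dp": [0, 0.0005, 0.0124], "angular": [0, 0, 0]}]}}

```text
time_s: 3.62
eef_pos: [0.4994, 0.253, 0.1648]
orientation: [2.875, -0.104, 1.192]
wrist_force: [0.7, 0.6, -0.4]
width: 0.0491
grasp_force: 0.0
```

Call:
{"method": "arm_command", "body": {"series": [{"dp": [0, 0, 0], "angular": [0, 0, 0]}, {"dp": [0, 0, 0], "angular": [0, 0, 0]}, {"dp": [0, 0, 0], "angular": [0, 0, 0]}, {"dp": [0, 0, 0], "angular": [0, 0, 0]}], "grip": 255, "grip_force": 25}}

```text
time_s: 4.12
eef_pos: [0.4985, 0.2546, 0.1649]
orientation: [2.876, -0.1, 1.192]
wrist_force: [0.7, -2.7, 1.2]
width: 0.016
grasp_force: 24.5
```

Call:
{"method": "arm_command", "body": {"series": [{"dp": [0.003, 0, -0.0025], "angular": [0, -0.057, 0]}, {"dp": [0.003, 0, -0.0025], "angular": [0, -0.057, 0]}, {"dp": [0.003, 0, -0.0025], "angular": [0, -0.057, 0]}, {"dp": [0.003, 0, -0.0025], "angular": [0, -0.057, 0]}, {"dp": [0.003, 0, -0.0025], "angular": [0, -0.057, 0]}, {"dp": [0.003, 0, -0.0025], "angular": [0, -0.057, 0]}, {"dp": [0.003, 0, -0.0025], "angular": [0, -0.057, 0]}, {"dp": [0.003, 0, -0.0025], "angular": [0, -0.057, 0]}, {"dp": [0.003, 0, -0.0025], "angular": [0, -0.057, 0]}, {"dp": [0.003, 0, -0.0025], "angular": [0, -0.057, 0]}, {"dp": [0.003, 0, -0.0025], "angular": [0, -0.057, 0]}, {"dp": [0.003, 0, -0.0025], "angular": [0, -0.057, 0]}, {"dp": [0.003, 0, -0.0025], "angular": [0, -0.057, 0]}, {"dp": [0.003, 0, -0.0025], "angular": [0, -0.057, 0]}, {"dp": [0, 0, 0], "angular": [0, 0, 0]}, {"dp": [0, 0, 0], "angular": [0, 0, 0]}]}}

```text
time_s: 6.12
eef_pos: [0.5215, 0.253, 0.2109]
orientation: [3.139, -0.109, -0.021]
wrist_force: [1.0, 0.1, -3.5]
width: 0.0161
grasp_force: 24.5
```

```bash
python3 - <<'E'
from h import *
p,R,s=cur();print(p.round(4),R.as_matrix()[:,2].round(3),s['joint_positions'].round(2),s['width'],s['grasp_force'],s['wrist_force'].round(1),s['torque'].round(2))
t=camera('top');c=camera('side')
a=t['frame'][180:305,185:310];b=c['frame'][130:255,205:330]
I=np.hstack([cv2.resize(v[:,:,::-1],(400,400),interpolation=cv2.INTER_CUBIC) for v in(a,b)]);cv2.imwrite('pics/c2.png',I)
E
```

```text
[0.5215 0.253  0.2109] [-0.014 -0.    -1.   ] [0.36 0.   1.84 0.   1.31 2.  ] 0.016112752221902567 24.544154705945402 [ 1.   0.1 -3.5] [-0.06 -0.1   0.05]
```

View pics/c2.png

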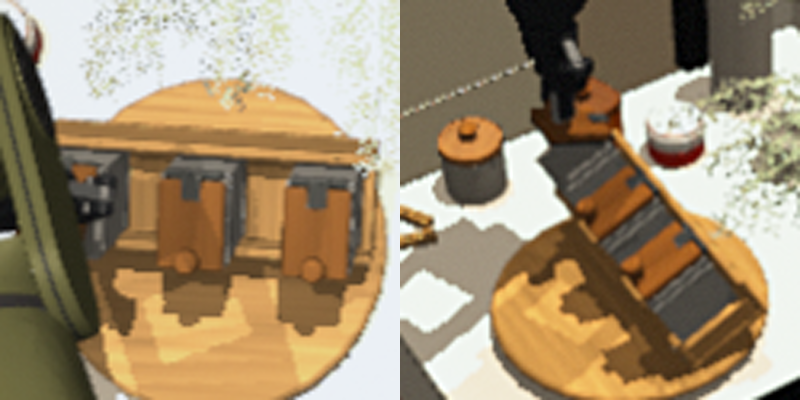

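The side crop shows the left lid swung well up, with the dark rim exposed near (575,150). I'll release it and see whether it drops.

Call:
{"method": "arm_command", "body": {"series": [{"dp": [0, 0, 0], "angular": [0, 0, 0]}, {"dp": [0, 0, 0], "angular": [0, 0, 0]}, {"dp": [0, 0, 0], "angular": [0, 0, 0]}, {"dp": [-0.004, 0, -0.014], "angular": [0, 0, 0]}, {"dp": [-0.008, 0, -0.02], "angular": [0, 0, 0]}, {"dp": [-0.016, 0, -0.02], "angular": [0, 0.08, 0]}, {"dp": [-0.02, 0, -0.02], "angular": [0, 0.08, 0]}, {"dp": [-0.025, 0, -0.01], "angular": [0, 0.08, 0]}], "grip": 110}}

```text
time_s: 7.22
eef_pos: [0.4475, 0.2586, 0.2951]
orientation: [3.113, -0.11, 0.365]
wrist_force: [-0.3, -0.2, 0.9]
width: 0.0488
grasp_force: 0.0
```

```bash
python3 - <<'E'
from h import *
p,R,s=cur();print(p.round(4),R.as_matrix()[:,2].round(3),s['joint_positions'].round(2),s['width'],s['wrist_force'].round(1))
t=camera('top');c=camera('side')
a=t['frame'][180:305,185:310];b=c['frame'][130:255,205:330]
I=np.hstack([cv2.resize(v[:,:,::-1],(400,400),interpolation=cv2.INTER_CUBIC) for v in(a,b)]);cv2.imwrite('pics/c3.png',I)
ax=np.array([np.cos(YAW),np.sin(YAW),0]);ay=np.array([-np.sin(YAW),np.cos(YAW),0])
for k in(0,):
    G=np.r_[.527,.1645,0]+k*ay-.0302*ax+[0,0,.1535];G=G+.012*(-.423*ax+[0,0,.906])
    pre=G-.06*tool(45).apply([0,0,1])
    print(pre.round(3),G.round(4));q=rows((p,R),(pre,tool(45)),6);rows(q,(G,tool(45)),5)
E
```

```text
[0.4475 0.2586 0.2951] [ 0.231 -0.014 -0.973] [ 0.48 -0.32  1.99 -0.12  1.27  2.15] 0.048768698881101094 [-0.3 -0.2  0.9]
[0.449 0.17  0.207] [0.4918 0.167  0.1644]
{"dp":[-0.002, 0.015, 0.015],"angular":[0.0, 0.092, 0.0]},
{"dp":[-0.003, 0.015, 0.014],"angular":[-0.001, 0.092, -0.001]},
{"dp":[-0.005, 0.014, 0.014],"angular":[0.0, 0.092, 0.0]},
{"dp":[-0.006, 0.015, 0.013],"angular":[0.0, 0.092, 0.0]},
{"dp":[-0.007, 0.015, 0.013],"angular":[-0.001, 0.092, 0.0]},
{"dp":[-0.009, 0.014, 0.012],"angular":[0.0, 0.092, -0.001]},
left [ 0.0004 -0.0005 -0.0001]
{"dp":[0.0, 0.0, 0.012],"angular":[0.0, 0.0, 0.0]},
{"dp":[0.0, 0.0, 0.012],"angular":[0.0, 0.0, 0.0]},
{"dp":[0.0, 0.0, 0.012],"angular":[0.0, 0.0, 0.0]},
{"dp":[0.0, 0.0, 0.012],"angular":[0.0, 0.0, 0.0]},
{"dp":[0.0, 0.0, 0.012],"angular":[0.0, 0.0, 0.0]},
left [ 0.0004 -0.0005 -0.0001]
```

View pics/c3.png

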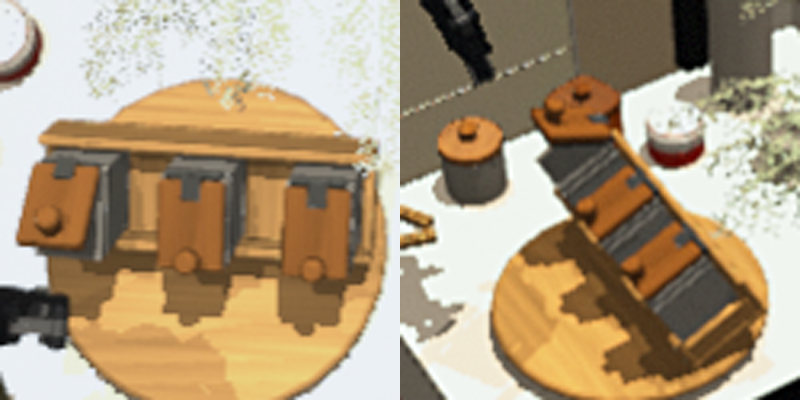

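The left lid stayed open: its knob is at top crop (47,220) and side crop (556,107), so the left tin is the stiff one. The order of steps still needs the middle and right lids swung, so the middle one is next.

Call:
{"method": "arm_command", "body": {"series": [{"dp": [-0.002, 0.015, 0.015], "angular": [0, 0.092, 0]}, {"dp": [-0.003, 0.015, 0.014], "angular": [-0.001, 0.092, -0.001]}, {"dp": [-0.005, 0.014, 0.014], "angular": [0, 0.092, 0]}, {"dp": [-0.006, 0.015, 0.013], "angular": [0, 0.092, 0]}, {"dp": [-0.007, 0.015, 0.013], "angular": [-0.001, 0.092, 0]}, {"dp": [-0.009, 0.014, 0.012], "angular": [0, 0.092, -0.001]}, {"dp": [0, 0, 0.013], "angular": [0, 0, 0]}, {"dp": [0, 0, 0.013], "angular": [0, 0, 0]}, {"dp": [0, 0, 0.012], "angular": [0, 0, 0]}, {"dp": [0, 0, 0.012], "angular": [0, 0, 0]}, {"dp": [0, 0, 0.01], "angular": [0, 0, 0]}]}}

```text
time_s: 8.7
eef_pos: [0.4911, 0.1667, 0.16]
orientation: [2.878, -0.097, 1.18]
wrist_force: [-0.1, -0.4, -0.7]
width: 0.0486
grasp_force: 0.0
```

```bash
python3 - <<'E'
from h import *
p,R,s=cur();print(p.round(4),R.as_matrix()[:,2].round(3),s['joint_positions'].round(2),s['width'],s['wrist_force'].round(1))
t=camera('top');c=camera('side')
X,e=tri(t,(199.4,248.4),c,(253.4,163.1));print(X.round(4),e)
ax=np.array([np.cos(YAW),np.sin(YAW)]);v=X-np.r_[.527,.1645,0];x=v[:2]@ax
print('lid',np.pi+np.arctan2(5.7,61.9)-np.arctan2(X[2]-.1592,x-.0317))
E
```

```text
[0.4911 0.1667 0.16  ] [ 0.7   -0.051 -0.712] [ 0.38 -0.43  2.42 -0.66  0.52  2.49] 0.04857990424504547 [-0.1 -0.4 -0.7]
[0.5162 0.2548 0.2027] 0.0005860825464837577
lid 0.8198440226463113
```

Call:
{"method": "arm_command", "body": {"series": [{"dp": [0.002, 0, -0.003], "angular": [0, 0, 0]}, {"dp": [0, 0, 0], "angular": [0, 0, 0]}, {"dp": [0, 0, 0], "angular": [0, 0, 0]}, {"dp": [0, 0, 0], "angular": [0, 0, 0]}, {"dp": [0.003, 0, -0.0025], "angular": [0, -0.057, 0]}, {"dp": [0.003, 0, -0.0025], "angular": [0, -0.057, 0]}, {"dp": [0.003, 0, -0.0025], "angular": [0, -0.057, 0]}, {"dp": [0.003, 0, -0.0025], "angular": [0, -0.057, 0]}, {"dp": [0.003, 0, -0.0025], "angular": [0, -0.057, 0]}, {"dp": [0.003, 0, -0.0025], "angular": [0, -0.057, 0]}, {"dp": [0.003, 0, -0.0025], "angular": [0, -0.057, 0]}, {"dp": [0.003, 0, -0.0025], "angular": [0, -0.057, 0]}, {"dp": [0.003, 0, -0.0025], "angular": [0, -0.057, 0]}, {"dp": [0.003, 0, -0.0025], "angular": [0, -0.057, 0]}, {"dp": [0.003, 0, -0.0025], "angular": [0, -0.057, 0]}, {"dp": [0.003, 0, -0.0025], "angular": [0, -0.057, 0]}, {"dp": [0.003, 0, -0.0025], "angular": [0, -0.057, 0]}, {"dp": [0.003, 0, -0.0025], "angular": [0, -0.057, 0]}, {"dp": [0, 0, 0], "angular": [0, 0, 0]}, {"dp": [0, 0, 0], "angular": [0, 0, 0]}], "grip": 255}}

```text
time_s: 11.3
eef_pos: [0.5135, 0.1652, 0.2108]
orientation: [3.137, -0.108, -0.03]
wrist_force: [-0.8, -0.8, 0.2]
width: 0.0161
grasp_force: 24.5
```

```bash
python3 - <<'E'
from h import *
p,R,s=cur();print(p.round(4),R.as_matrix()[:,2].round(3),s['joint_positions'].round(2),s['width'],s['grasp_force'],s['wrist_force'].round(1))
t=camera('top');c=camera('side')
a=t['frame'][180:305,185:310];b=c['frame'][130:255,205:330]
I=np.hstack([cv2.resize(v[:,:,::-1],(400,400),interpolation=cv2.INTER_CUBIC) for v in(a,b)]);cv2.imwrite('pics/c4.png',I)
E
```

```text
[0.5135 0.1652 0.2108] [-0.019 -0.002 -1.   ] [ 0.21 -0.08  1.92  0.    1.32  1.85] 0.016123417595158764 24.539521667984445 [-0.8 -0.8  0.2]
```

View pics/c4.png

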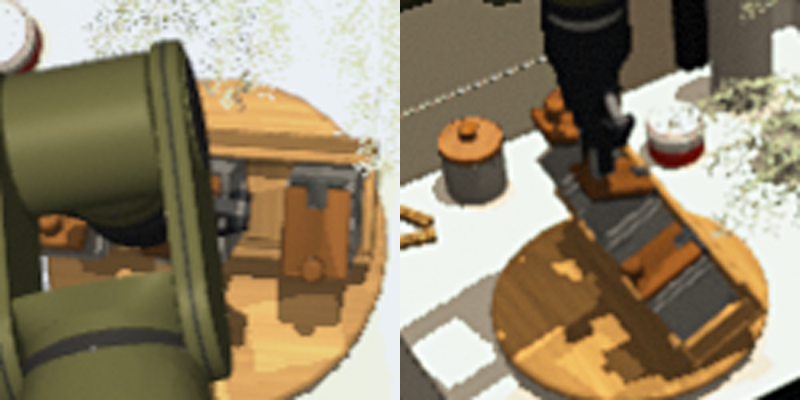

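The middle lid is up: in the side crop it's raised at (610,180). I'll release it, retreat, and check numerically that it dropped.

Call:
{"method": "arm_command", "body": {"series": [{"dp": [0, 0, 0], "angular": [0, 0, 0]}, {"dp": [0, 0, 0], "angular": [0, 0, 0]}, {"dp": [0, 0, 0], "angular": [0, 0, 0]}, {"dp": [-0.004, 0, -0.014], "angular": [0, 0, 0]}, {"dp": [-0.008, 0, -0.02], "angular": [0, 0, 0]}, {"dp": [-0.016, 0, -0.02], "angular": [0, 0.08, 0]}, {"dp": [-0.02, 0, -0.02], "angular": [0, 0.08, 0]}, {"dp": [-0.025, 0, -0.01], "angular": [0, 0.08, 0]}], "grip": 110}}

```text
time_s: 12.4
eef_pos: [0.4397, 0.1709, 0.2951]
orientation: [3.11, -0.108, 0.356]
wrist_force: [0.3, 0.2, 0.6]
width: 0.0488
grasp_force: 0.0
```

```bash
cat >> h.py <<'E'
def lidcheck():
    t=camera('top');c=camera('side');A=cv2.imread('pics/t1.png')[:,:,::-1];B=cv2.imread('pics/s1.png')[:,:,::-1]
    ax=np.array([np.cos(YAW),np.sin(YAW),0]);ay=np.array([-np.sin(YAW),np.cos(YAW),0])
    for k,n in((.09,'L'),(0,'M'),(-.09,'R')):
        G=np.r_[.527,.1645,0]+k*ay-.0302*ax+[0,0,.1535]
        o=[]
        for cam,ref in((t,A),(c,B)):
            u,v=proj(cam,[G])[0].round().astype(int);w=(slice(v-7,v+8),slice(u-7,u+8))
            o.append(np.abs(cam['frame'][w].astype(int)-ref[w]).mean().round(1))
        print(n,'diff top,side',o)
E
python3 - <<'E'
from h import *
p,R,s=cur();print(p.round(4),s['joint_positions'].round(2))
lidcheck()
ax=np.array([np.cos(YAW),np.sin(YAW),0]);ay=np.array([-np.sin(YAW),np.cos(YAW),0])
for k in(-.09,):
    G=np.r_[.527,.1645,0]+k*ay-.0302*ax+[0,0,.1535];G=G+.012*(-.423*ax+[0,0,.906])+[0,0,.002]
    pre=G-.06*tool(45).apply([0,0,1])
    print(pre.round(3),G.round(4));q=rows((p,R),(pre,tool(45)),6);rows(q,(G,tool(45)),5)
E
```

```text
[0.4397 0.1709 0.2951] [ 0.3  -0.44  2.08 -0.09  1.29  1.96]
L diff top,side [np.float64(21.7), np.float64(45.4)]
M diff top,side [np.float64(2.4), np.float64(6.6)]
R diff top,side [np.float64(6.3), np.float64(7.5)]
[0.443 0.08  0.209] [0.4855 0.0772 0.1664]
{"dp":[-0.002, 0.015, 0.014],"angular":[0.0, 0.093, 0.0]},
{"dp":[-0.003, 0.015, 0.015],"angular":[0.0, 0.093, 0.0]},
{"dp":[-0.004, 0.015, 0.013],"angular":[0.0, 0.093, 0.001]},
{"dp":[-0.006, 0.015, 0.014],"angular":[0.001, 0.093, 0.0]},
{"dp":[-0.006, 0.015, 0.013],"angular":[0.0, 0.093, 0.0]},
{"dp":[-0.008, 0.015, 0.012],"angular":[0.0, 0.093, 0.0]},
left [-0.0003 -0.0003  0.0001]
{"dp":[0.0, 0.0, 0.012],"angular":[0.0, 0.0, 0.0]},
{"dp":[0.0, 0.0, 0.012],"angular":[0.0, 0.0, 0.0]},
{"dp":[0.0, 0.0, 0.012],"angular":[0.0, 0.0, 0.0]},
{"dp":[0.0, 0.0, 0.012],"angular":[0.0, 0.0, 0.0]},
{"dp":[0.0, 0.0, 0.012],"angular":[0.0, 0.0, 0.0]},
left [-0.0004 -0.0003  0.0001]
```

The middle lid dropped shut, so that tin is good. For the right tin I'll tip the tool 35° instead, to keep joint 5 clear of its limit.

```bash
python3 - <<'E'
from h import *
p,R,s=cur()
G=np.array([.4855,.0772,.1664]);pre=G-.06*tool(35).apply([0,0,1])
q=rows((p,R),(pre,tool(35)),6);rows(q,(G,tool(35)),5)
E
```

```text
{"dp":[0.0, 0.015, 0.014],"angular":[0.0, 0.064, 0.001]},
{"dp":[0.0, 0.015, 0.013],"angular":[0.0, 0.064, 0.0]},
{"dp":[-0.002, 0.015, 0.013],"angular":[0.0, 0.064, 0.001]},
{"dp":[-0.002, 0.015, 0.014],"angular":[0.0, 0.065, 0.0]},
{"dp":[-0.003, 0.015, 0.013],"angular":[0.0, 0.064, 0.001]},
{"dp":[-0.004, 0.015, 0.013],"angular":[0.0, 0.064, 0.0]},
left [-0.0003 -0.0005  0.    ]
{"dp":[0.0, 0.0, 0.012],"angular":[0.0, 0.0, 0.0]},
{"dp":[0.0, 0.0, 0.012],"angular":[0.0, 0.0, 0.0]},
{"dp":[0.0, 0.0, 0.012],"angular":[0.0, 0.0, 0.0]},
{"dp":[0.0, 0.0, 0.012],"angular":[0.0, 0.0, 0.0]},
{"dp":[0.0, 0.001, 0.012],"angular":[0.0, 0.0, 0.0]},
left [-0.0003  0.0005  0.    ]
```

Call:
{"method": "arm_command", "body": {"series": [{"dp": [0, 0.015, 0.014], "angular": [0, 0.064, 0]}, {"dp": [0, 0.015, 0.013], "angular": [0, 0.064, 0]}, {"dp": [-0.002, 0.015, 0.013], "angular": [0, 0.064, 0.001]}, {"dp": [-0.002, 0.015, 0.014], "angular": [0, 0.065, 0]}, {"dp": [-0.003, 0.015, 0.013], "angular": [0, 0.064, 0.001]}, {"dp": [-0.004, 0.015, 0.013], "angular": [0, 0.064, 0]}, {"dp": [0, 0, 0.013], "angular": [0, 0, 0]}, {"dp": [0, 0, 0.013], "angular": [0, 0, 0]}, {"dp": [0, 0, 0.012], "angular": [0, 0, 0]}, {"dp": [0, 0, 0.012], "angular": [0, 0, 0]}, {"dp": [0, 0, 0.01], "angular": [0, 0, 0]}, {"dp": [0, 0, 0], "angular": [0, 0, 0]}]}}

```text
time_s: 14.0
eef_pos: [0.4869, 0.0768, 0.1619]
orientation: [2.976, -0.104, 0.925]
wrist_force: [-0.2, 0.6, -0.2]
width: 0.0486
grasp_force: 0.0
```

Call:
{"method": "arm_command", "body": {"series": [{"dp": [0.001, 0, -0.003], "angular": [0, 0, 0]}, {"dp": [0, 0, 0], "angular": [0, 0, 0]}, {"dp": [0, 0, 0], "angular": [0, 0, 0]}, {"dp": [0, 0, 0], "angular": [0, 0, 0]}, {"dp": [0.0024, 0, -0.003], "angular": [0, -0.057, 0]}, {"dp": [0.0024, 0, -0.003], "angular": [0, -0.057, 0]}, {"dp": [0.0024, 0, -0.003], "angular": [0, -0.057, 0]}, {"dp": [0.0024, 0, -0.003], "angular": [0, -0.057, 0]}, {"dp": [0.0024, 0, -0.003], "angular": [0, -0.057, 0]}, {"dp": [0.0024, 0, -0.003], "angular": [0, -0.057, 0]}, {"dp": [0.0024, 0, -0.003], "angular": [0, -0.057, 0]}, {"dp": [0.0024, 0, -0.003], "angular": [0, -0.057, 0]}, {"dp": [0.0024, 0, -0.003], "angular": [0, -0.057, 0]}, {"dp": [0.0024, 0, -0.003], "angular": [0, -0.057, 0]}, {"dp": [0.0024, 0, -0.003], "angular": [0, -0.057, 0]}, {"dp": [0.0024, 0, -0.003], "angular": [0, -0.057, 0]}, {"dp": [0.0024, 0, -0.003], "angular": [0, -0.057, 0]}, {"dp": [0.0024, 0, -0.003], "angular": [0, -0.057, 0]}, {"dp": [0, 0, 0], "angular": [0, 0, 0]}, {"dp": [0, 0, 0], "angular": [0, 0, 0]}], "grip": 255}}

```text
time_s: 16.5
eef_pos: [0.5082, 0.0753, 0.2131]
orientation: [-3.121, 0.111, 0.301]
wrist_force: [1.3, -0.6, -1.1]
width: 0.0161
grasp_force: 24.4
```

```bash
python3 - <<'E'
from h import *
p,R,s=cur();print(p.round(4),R.as_matrix()[:,2].round(3),s['joint_positions'].round(2),s['width'],s['grasp_force'],s['wrist_force'].round(1))
t=camera('top');c=camera('side')
a=t['frame'][180:305,185:310];b=c['frame'][130:255,205:330]
I=np.hstack([cv2.resize(v[:,:,::-1],(400,400),interpolation=cv2.INTER_CUBIC) for v in(a,b)]);cv2.imwrite('pics/c5.png',I)
E
```

```text
[0.5082 0.0753 0.2131] [-0.191  0.011 -0.982] [ 0.03 -0.04  1.89  0.02  1.49  1.67] 0.01607064910292291 24.38504115503747 [ 1.3 -0.6 -1.1]
```

View pics/c5.png

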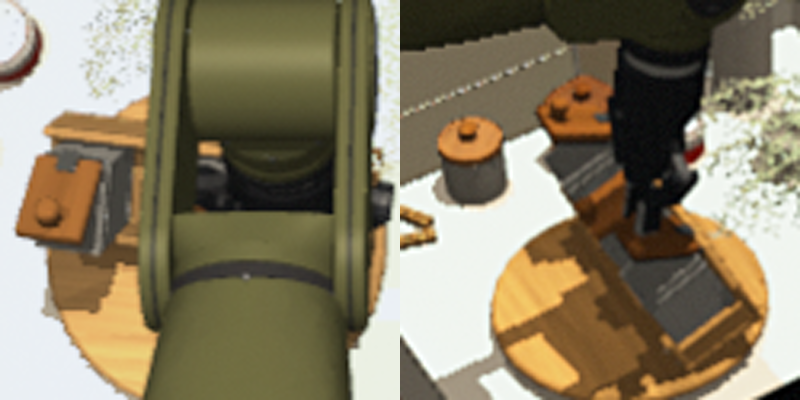

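The right lid is up: in the side crop it's raised at (665,245). The left lid is still standing open at (570,105). I'll release and retreat.

Call:
{"method": "arm_command", "body": {"series": [{"dp": [0, 0, 0], "angular": [0, 0, 0]}, {"dp": [0, 0, 0], "angular": [0, 0, 0]}, {"dp": [0, 0, 0], "angular": [0, 0, 0]}, {"dp": [-0.006, 0, -0.014], "angular": [0, 0.02, 0]}, {"dp": [-0.012, 0, -0.02], "angular": [0, 0.08, 0]}, {"dp": [-0.02, 0, -0.02], "angular": [0, 0.12, 0]}, {"dp": [-0.024, 0, -0.02], "angular": [0, 0.14, 0]}, {"dp": [-0.03, 0, -0.01], "angular": [0, 0.14, 0]}], "grip": 110}}

```text
time_s: 17.6
eef_pos: [0.4233, 0.0817, 0.3002]
orientation: [3.088, -0.109, 0.494]
wrist_force: [-0.4, -0.4, 1.2]
width: 0.0482
grasp_force: 0.0
```

```bash
python3 - <<'E'
from h import *
p,R,s=cur();print(p.round(4),R.as_matrix()[:,2].round(3),s['joint_positions'].round(2));lidcheck()
# left knob position again
t=camera('top')['frame'][235:265,188:215];c=camera('side')['frame'][150:180,240:268]
I=np.hstack([cv2.resize(v[:,:,::-1],(390,390),interpolation=cv2.INTER_CUBIC) for v in(t,c)]);cv2.imwrite('pics/c6.png',I)
E
```

```text
[0.4233 0.0817 0.3002] [ 0.311 -0.023 -0.95 ] [ 0.1  -0.62  2.2  -0.06  1.25  1.75]
L diff top,side [np.float64(22.9), np.float64(95.2)]
M diff top,side [np.float64(3.4), np.float64(10.1)]
R diff top,side [np.float64(6.7), np.float64(8.5)]
```

Both good lids are shut again. Before planning the tin grasp, I'll fit the arm's planar geometry from the recorded states to see which tool tips are reachable.

```bash
cat >> h.py <<'E'
from scipy.optimize import least_squares
D=[((-1.408,.1244,1.6516,0,1.3675,-.0826),(.1581,-.6299,.2472)),((.67,-.45,2.33,-.74,.78,2.72),(.4426,.263,.2252)),((.36,0,1.84,0,1.31,2.0),(.5215,.253,.2109)),
((.48,-.32,1.99,-.12,1.27,2.15),(.4475,.2586,.2951)),((.38,-.43,2.42,-.66,.52,2.49),(.4911,.1667,.16)),((.21,-.08,1.92,0,1.32,1.85),(.5135,.1652,.2108)),((.3,-.44,2.08,-.09,1.29,1.96),(.4397,.1709,.2951)),((.03,-.04,1.89,.02,1.49,1.67),(.5082,.0753,.2131)),((.1,-.62,2.2,-.06,1.25,1.75),(.4233,.0817,.3002))]
def fk(q,k):
    a1,d1,L2,e,L3,oy,Lt,c6=k
    Rz=lambda a:Ro.from_euler('z',a);Ry=lambda a:Ro.from_euler('y',a)
    R=Rz(q[0]);p=R.apply([a1,0,d1]);R=R*Ry(q[1]);p=p+R.apply([0,0,L2]);R=R*Ry(q[2]);p=p+R.apply([e,oy,L3])
    R=R*Rz(q[3])*Ry(q[4]);p=p+R.apply([0,0,Lt]);return p,R*Rz(q[5]+c6)
def fit():
    f=lambda k:np.concatenate([fk(q,k)[0]-x for q,x in D])
    return least_squares(f,[0,.2,.4,0,.4,.05,.2,0])
LO=np.array([-2.61,-1.02,.03,-1.35,.32,-2.91]);HI=np.array([2.61,2.33,2.71,4.49,2.68,2.91])
def ik(p,R,k,q0):
    def f(q):
        a,b=fk(q,k);return np.r_[(a-p)*5,(b.inv()*R).as_rotvec()]
    r=least_squares(f,np.clip(q0,LO+.01,HI-.01),bounds=(LO,HI));return r.x,np.abs(r.fun).max()
E
python3 - <<'E'
from h import *
r=fit();k=r.x;print(k.round(4),np.abs(r.fun).max())
p,R,s=cur();q=np.array(s['joint_positions']);a,b=fk(q,k);print(a-p,(b.inv()*R).as_rotvec())
E
```

```text
[-0.0021  0.2267  0.4525  0.0432  0.6152  0.054   0.2612  0.    ] 0.005086261212866983
[0.00069884 0.00033733 0.00023263] [-3.08286933e-16 -2.46629547e-16  1.57079633e+00]
```

```bash
cat >> h.py <<'E'
def kin():
    k=fit().x.copy();k[7]=np.pi/2;return k
AX=np.array([np.cos(YAW),np.sin(YAW),0]);AY=np.array([-np.sin(YAW),np.cos(YAW),0])
def tinpt(x,z,k=.09,C=(.527,.1645),lift=0):
    c,s=np.cos(np.radians(25)),np.sin(np.radians(25));z=z+lift
    return np.r_[C,0]+(.040+x*c-z*s)*AX+k*AY+np.array([0,0,.055+x*s+z*c])
E
python3 - <<'E'
from h import *
k=kin();q0=np.array(cur()[2]['joint_positions'])
for pd in(45,50,55,60,65,70):
    o=[]
    for lift in(0,.07):
        q,e=ik(tinpt(-.012,.076,lift=lift),tool(pd),k,q0);o+= [q.round(2).tolist(),round(e,3)]
    print(pd,o)
S=np.array([.4515,-.350,.008])
for phi in(25,30,35,40):
    for yd in(-4,-38,-60):
        y=np.radians(yd);G=S+np.array([-.012*np.cos(y),-.012*np.sin(y),.076]);q,e=ik(G,tool(phi,y),k,np.array([-.7,-.1,2,0,1,1.5]));print('slate',phi,yd,q.round(2),round(e,3))
E
```

```text
45 [[0.53, -0.12, 2.27, -0.95, 0.51, 2.91], np.float64(0.006), [0.57, -0.29, 2.28, -0.8, 0.63, 2.76], np.float64(0.0)]
50 [[0.52, -0.14, 2.29, -0.99, 0.47, 2.91], np.float64(0.069), [0.59, -0.29, 2.32, -0.97, 0.6, 2.91], np.float64(0.008)]
55 [[0.51, -0.16, 2.31, -1.02, 0.44, 2.91], np.float64(0.132), [0.58, -0.32, 2.34, -1.01, 0.56, 2.91], np.float64(0.065)]
60 [[0.5, -0.18, 2.32, -1.05, 0.41, 2.91], np.float64(0.197), [0.57, -0.34, 2.36, -1.04, 0.52, 2.91], np.float64(0.122)]
65 [[0.49, -0.2, 2.34, -1.09, 0.38, 2.91], np.float64(0.262), [0.56, -0.37, 2.38, -1.08, 0.49, 2.91], np.float64(0.181)]
70 [[0.47, -0.22, 2.35, -1.12, 0.35, 2.91], np.float64(0.328), [0.54, -0.39, 2.4, -1.12, 0.45, 2.91], np.float64(0.24)]
slate 25 -4 [-0.92 -0.06  2.18  0.47  0.78  0.43] 0.0
slate 25 -38 [-0.78 -0.13  2.24  0.09  0.6   1.39] 0.0
slate 25 -60 [-0.68 -0.1   2.21 -0.26  0.63  2.12] 0.0
slate 30 -4 [-0.95 -0.08  2.22  0.6   0.75  0.29] 0.0
slate 30 -38 [-0.78 -0.16  2.29  0.13  0.49  1.35] 0.0
slate 30 -60 [-0.66 -0.12  2.26 -0.37  0.55  2.23] 0.0
slate 35 -4 [-0.98 -0.09  2.26  0.75  0.73  0.14] 0.0
slate 35 -38 [-0.79 -0.18  2.34  0.19  0.39  1.29] 0.0
slate 35 -60 [-0.64 -0.14  2.3  -0.53  0.47  2.39] 0.0
slate 40 -4 [-1.02 -0.1   2.29  0.91  0.72 -0.02] 0.0
slate 40 -38 [-0.8  -0.2   2.37  0.31  0.32  1.16] 0.022
slate 40 -60 [-0.62 -0.15  2.34 -0.74  0.4   2.6 ] 0.0
```

```bash
cat >> h.py <<'E'
def tool2(p,yaw=YAW): return tool(p,yaw)*Ro.from_euler('z',np.pi)
E
python3 - <<'E'
from h import *
k=kin();q0=np.array(cur()[2]['joint_positions']);q0[5]-=3.14
for pd in(50,55,60,65,70,80):
    o=[]
    for lift in(0,.07):
        q,e=ik(tinpt(-.012,.076,lift=lift),tool2(pd),k,q0);o+= [q.round(2).tolist(),round(e,3)]
    print(pd,tinpt(-.012,.076).round(3),o)
q,e=ik(np.array([.42,.20,.28]),tool2(55),k,q0);print(q.round(2),e)
S=np.array([.4515,-.350,.008])
for phi in(30,35):
    for yd in(-38,-60,-80):
        y=np.radians(yd);G=S+np.array([-.012*np.cos(y),-.012*np.sin(y),.076]);q,e=ik(G,tool2(phi,y),k,np.array([-.7,-.1,2,0,1,-1.5]));print('slate',phi,yd,q.round(2),round(e,3))
E
```

```text
50 [0.53  0.254 0.119] [[0.55, -0.12, 2.3, -1.21, 0.5, 0.03], np.float64(0.0), [0.6, -0.29, 2.32, -0.99, 0.6, -0.2], np.float64(0.0)]
55 [0.53  0.254 0.119] [[0.57, -0.11, 2.32, -1.35, 0.52, 0.17], np.float64(0.034), [0.62, -0.29, 2.35, -1.19, 0.6, -0.01], np.float64(0.0)]
60 [0.53  0.254 0.119] [[0.58, -0.12, 2.32, -1.35, 0.54, 0.17], np.float64(0.113), [0.64, -0.28, 2.37, -1.35, 0.61, 0.15], np.float64(0.019)]
65 [0.53  0.254 0.119] [[0.59, -0.12, 2.31, -1.35, 0.56, 0.18], np.float64(0.191), [0.64, -0.29, 2.37, -1.35, 0.62, 0.15], np.float64(0.099)]
70 [0.53  0.254 0.119] [[0.6, -0.12, 2.31, -1.35, 0.58, 0.18], np.float64(0.27), [0.65, -0.3, 2.37, -1.35, 0.64, 0.15], np.float64(0.179)]
80 [0.53  0.254 0.119] [[0.63, -0.12, 2.3, -1.35, 0.64, 0.21], np.float64(0.426), [0.66, -0.31, 2.37, -1.35, 0.66, 0.15], np.float64(0.339)]
[ 0.62 -0.75  2.46 -0.83  0.79 -0.47] 1.6614487563515468e-12
slate 30 -38 [-0.78 -0.16  2.29  0.13  0.49 -1.79] 0.0
slate 30 -60 [-0.66 -0.12  2.26 -0.37  0.55 -0.91] 0.0
slate 30 -80 [-0.57 -0.04  2.19 -0.59  0.72 -0.35] 0.0
slate 35 -38 [-0.79 -0.18  2.34  0.19  0.39 -1.85] 0.0
slate 35 -60 [-0.64 -0.14  2.3  -0.53  0.47 -0.76] 0.0
slate 35 -80 [-0.54 -0.05  2.21 -0.75  0.69 -0.19] 0.0
```

Tipped 50° with the wrist half-turned, the grasp is reachable. I'll flip the wrist in place and set the opening to about 62 mm.

Call:
{"method": "arm_command", "body": {"series": [{"dp": [0, 0, 0], "angular": [0, 0, -0.185]}, {"dp": [0, 0, 0], "angular": [0, 0, -0.185]}, {"dp": [0, 0, 0], "angular": [0, 0, -0.185]}, {"dp": [0, 0, 0], "angular": [0, 0, -0.185]}, {"dp": [0, 0, 0], "angular": [0, 0, -0.185]}, {"dp": [0, 0, 0], "angular": [0, 0, -0.185]}, {"dp": [0, 0, 0], "angular": [0, 0, -0.185]}, {"dp": [0, 0, 0], "angular": [0, 0, -0.185]}, {"dp": [0, 0, 0], "angular": [0, 0, -0.185]}, {"dp": [0, 0, 0], "angular": [0, 0, -0.185]}, {"dp": [0, 0, 0], "angular": [0, 0, -0.185]}, {"dp": [0, 0, 0], "angular": [0, 0, -0.185]}, {"dp": [0, 0, 0], "angular": [0, 0, -0.185]}, {"dp": [0, 0, 0], "angular": [0, 0, -0.185]}, {"dp": [0, 0, 0], "angular": [0, 0, -0.185]}, {"dp": [0, 0, 0], "angular": [0, 0, -0.185]}, {"dp": [0, 0, 0], "angular": [0, 0, -0.182]}], "grip": 70}}

```text
time_s: 19.92
eef_pos: [0.4246, 0.0815, 0.2963]
orientation: [0.091, 2.835, -0.021]
wrist_force: [-0.5, -1.0, 0.2]
width: 0.0621
grasp_force: 0.0
```

```bash
python3 - <<'E'
from h import *
k=kin();p,R,s=cur();q0=np.array(s['joint_positions']);print(p.round(4),(R.inv()*tool2(19)).as_rotvec().round(3),q0.round(2),s['width'])
C=(.527,.1635)
W=[np.array([.40,.20,.26]),tinpt(-.065,.085,C=C),tinpt(-.017,.075,C=C),tinpt(-.017,.075,C=C,lift=.075)]
for w in W: q,e=ik(w,tool2(50),k,q0);print(w.round(4),q.round(2),round(e,4))
a=rows((p,R),(W[0],tool2(50)),7);a=rows(a,(W[1],tool2(50)),6)
E
```

```text
[0.4246 0.0815 0.2963] [-0.003 -0.026  0.006] [ 0.1  -0.61  2.19 -0.06  1.26 -1.4 ] 0.06208451517756501
[0.4  0.2  0.26] [ 0.63 -0.77  2.47 -0.72  0.84 -0.54] 0.0
[0.4786 0.2571 0.1046] [ 0.63 -0.18  2.39 -1.24  0.55  0.11] 0.0
[0.5262 0.2538 0.1158] [ 0.56 -0.12  2.31 -1.22  0.5   0.04] 0.0
[0.4946 0.256  0.1838] [ 0.61 -0.31  2.33 -0.98  0.61 -0.21] 0.0
{"dp":[0.006, 0.017, 0.003],"angular":[0.0, -0.081, 0.001]},
{"dp":[0.006, 0.016, 0.003],"angular":[0.0, -0.081, 0.001]},
{"dp":[0.007, 0.017, 0.003],"angular":[-0.001, -0.081, 0.001]},
{"dp":[0.006, 0.017, 0.002],"angular":[0.0, -0.081, 0.001]},
{"dp":[0.007, 0.016, 0.001],"angular":[0.0, -0.081, 0.001]},
{"dp":[0.007, 0.017, 0.001],"angular":[0.0, -0.081, 0.001]},
{"dp":[0.007, 0.017, 0.001],"angular":[0.0, -0.082, 0.001]},
left [-0.0004 -0.0003  0.0004]
{"dp":[0.012, 0.01, 0.026],"angular":[0.0, 0.0, 0.0]},
{"dp":[0.012, 0.011, 0.026],"angular":[0.0, 0.0, 0.0]},
{"dp":[0.012, 0.01, 0.026],"angular":[0.0, 0.0, 0.0]},
{"dp":[0.012, 0.01, 0.026],"angular":[0.0, 0.0, 0.0]},
{"dp":[0.011, 0.011, 0.026],"angular":[0.0, 0.0, 0.0]},
{"dp":[0.012, 0.01, 0.026],"angular":[0.0, 0.0, 0.0]},
left [ 0.0001  0.0001 -0.0005]
```

Call:
{"method": "arm_command", "body": {"series": [{"dp": [0.006, 0.017, 0.003], "angular": [0, -0.081, 0.001]}, {"dp": [0.006, 0.016, 0.003], "angular": [0, -0.081, 0.001]}, {"dp": [0.007, 0.017, 0.003], "angular": [-0.001, -0.081, 0.001]}, {"dp": [0.006, 0.017, 0.002], "angular": [0, -0.081, 0.001]}, {"dp": [0.007, 0.016, 0.001], "angular": [0, -0.081, 0.001]}, {"dp": [0.007, 0.017, 0.001], "angular": [0, -0.081, 0.001]}, {"dp": [0.007, 0.017, 0.001], "angular": [0, -0.082, 0.001]}, {"dp": [0.012, 0.01, 0.026], "angular": [0, 0, 0]}, {"dp": [0.012, 0.011, 0.026], "angular": [0, 0, 0]}, {"dp": [0.012, 0.01, 0.026], "angular": [0, 0, 0]}, {"dp": [0.012, 0.01, 0.026], "angular": [0, 0, 0]}, {"dp": [0.011, 0.011, 0.026], "angular": [0, 0, 0]}, {"dp": [0.012, 0.01, 0.026], "angular": [0, 0, 0]}, {"dp": [0, 0, 0], "angular": [0, 0, 0]}]}}

```text
time_s: 21.68
eef_pos: [0.4788, 0.2568, 0.1019]
orientation: [0.085, 2.27, -0.044]
wrist_force: [-0.6, -0.2, 0.1]
width: 0.0619
grasp_force: 0.0
```

```bash
python3 - <<'E'
from h import *
p,R,s=cur();print(p.round(4),(R.inv()*tool2(50)).as_rotvec().round(3),s['joint_positions'].round(2),s['wrist_force'].round(1))
C=(.527,.1635);rows((p,R),(tinpt(-.017,.075,C=C),tool2(50)),4)
t=camera('top');c=camera('side')
a=t['frame'][180:305,185:310];b=c['frame'][130:255,205:330]
I=np.hstack([cv2.resize(v[:,:,::-1],(400,400),interpolation=cv2.INTER_CUBIC) for v in(a,b)]);cv2.imwrite('pics/c7.png',I)
E
```

```text
[0.4788 0.2568 0.1019] [-0.007 -0.003 -0.002] [ 0.63 -0.17  2.38 -1.24  0.55  0.12] [-0.6 -0.2  0.1]
{"dp":[-0.01, 0.0, 0.007],"angular":[-0.002, -0.001, 0.0]},
{"dp":[-0.011, 0.0, 0.007],"angular":[-0.002, 0.0, -0.001]},
{"dp":[-0.01, 0.0, 0.007],"angular":[-0.001, -0.001, 0.0]},
{"dp":[-0.01, 0.0, 0.006],"angular":[-0.002, -0.001, -0.001]},
left [ 0.0004  0.0004 -0.0001]
```

View pics/c7.png

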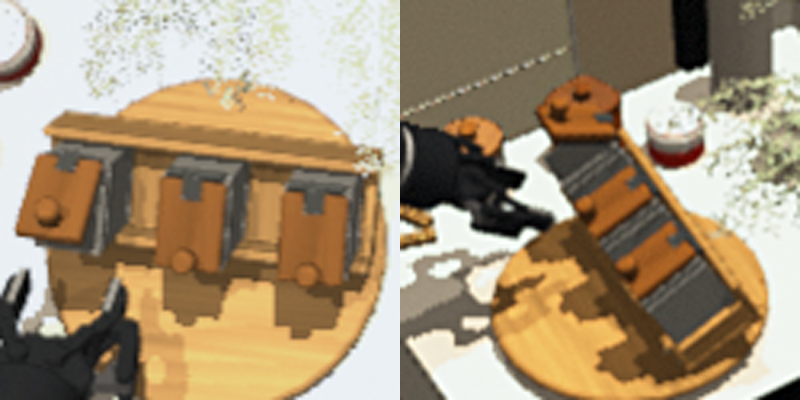

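The fingers straddle the line to the left tin, at top crop (18,285) and (118,290). The tin is straight ahead and its lid is still up, so I'll move in and grip.

Call:
{"method": "arm_command", "body": {"series": [{"dp": [-0.01, 0, 0.007], "angular": [-0.002, 0, 0]}, {"dp": [-0.011, 0, 0.007], "angular": [-0.002, 0, 0]}, {"dp": [-0.011, 0, 0.007], "angular": [-0.001, 0, 0]}, {"dp": [-0.011, 0, 0.007], "angular": [-0.002, 0, 0]}, {"dp": [0, 0, 0], "angular": [0, 0, 0]}]}}

```text
time_s: 22.4
eef_pos: [0.5287, 0.2534, 0.1216]
orientation: [0.085, 2.263, -0.029]
wrist_force: [-0.1, 0.5, -0.7]
width: 0.0619
grasp_force: 0.0
```

Call:
{"method": "arm_command", "body": {"series": [{"dp": [0, 0, 0], "angular": [0, 0, 0]}, {"dp": [0, 0, 0], "angular": [0, 0, 0]}, {"dp": [0, 0, 0], "angular": [0, 0, 0]}, {"dp": [0, 0, 0], "angular": [0, 0, 0]}], "grip": 255, "grip_force": 70}}

```text
time_s: 22.9
eef_pos: [0.5272, 0.253, 0.1204]
orientation: [0.083, 2.265, -0.032]
wrist_force: [-0.3, -4.6, 2.5]
width: 0.0474
grasp_force: 73.5
```

```bash
python3 - <<'E'
from h import *
p,R,s=cur();print(p.round(4),tinpt(-.017,.075,C=(.527,.1635)).round(4),(R.inv()*tool2(50)).as_rotvec().round(3),s['joint_positions'].round(2),s['wrist_force'].round(1),s['width'])
M=R.as_matrix();print(M[:,1].round(3));print('axis in tool',R.inv().apply(-.4226*AX+[0,0,.9063]).round(3))
E
```

```text
[0.5272 0.253  0.1204] [0.5262 0.2538 0.1158] [ 0.003  0.003 -0.005] [ 0.55 -0.13  2.31 -1.21  0.5   0.03] [-0.3 -4.6  2.5] 0.047434631374388546
[0.071 0.997 0.005]
axis in tool [-0.425  0.004 -0.905]
```

Call:
{"method": "arm_command", "body": {"series": [{"dp": [-0.003, 0, -0.006], "angular": [0, 0, 0]}, {"dp": [-0.003, 0, -0.007], "angular": [0, 0, 0]}, {"dp": [-0.004, 0, -0.009], "angular": [0, 0, 0]}, {"dp": [-0.004, 0, -0.009], "angular": [0, 0, 0]}, {"dp": [-0.005, 0, -0.01], "angular": [0, 0, 0]}, {"dp": [-0.005, 0, -0.01], "angular": [0, 0, 0]}, {"dp": [-0.005, 0, -0.01], "angular": [0, 0, 0]}, {"dp": [-0.005, 0, -0.01], "angular": [0, 0, 0]}, {"dp": [-0.005, 0, -0.01], "angular": [0, 0, 0]}]}}

```text
time_s: 24.02
eef_pos: [0.4899, 0.2555, 0.2031]
orientation: [0.083, 2.265, -0.03]
wrist_force: [-0.2, -0.6, -4.1]
width: 0.0468
grasp_force: 73.3
```

```bash
python3 - <<'E'
from h import *
k=kin();p,R,s=cur();print(p.round(4),(R.inv()*tool2(50)).as_rotvec().round(3),s['joint_positions'].round(2),s['wrist_force'].round(1),s['width'],s['grasp_force'])
t=camera('top');c=camera('side')
a=t['frame'][180:305,185:310];b=c['frame'][110:235,205:330]
I=np.hstack([cv2.resize(v[:,:,::-1],(400,400),interpolation=cv2.INTER_CUBIC) for v in(a,b)]);cv2.imwrite('pics/c8.png',I)
q0=np.array(s['joint_positions']);y=np.radians(-45)
for w,pd,yy in (([.43,.22,.27],25,YAW),([.50,0,.27],25,np.radians(-15)),([.46,-.30,.2],25,y),([.4515-.014*.707,-.35+.014*.707,.087],25,y)):
    q,e=ik(np.array(w),tool2(pd,yy),k,q0);print(q.round(2),round(e,4));q0=q
a=rows((p,R),(np.array([.46,.2,.28]),tool2(38)),6)
a=rows(a,(np.array([.50,0,.28]),tool2(25,np.radians(-18))),8)
rows(a,(np.array([.44,-.34,.2]),tool2(25,y)),12)
E
```

```text
[0.4899 0.2555 0.2031] [ 0.004  0.003 -0.005] [ 0.61 -0.35  2.32 -0.93  0.64 -0.26] [-0.2 -0.6 -4.1] 0.046786494280803 73.30177457733953
[ 0.48 -0.49  2.19 -0.25  1.08 -0.94] 0.0
[-0.06 -0.49  2.18 -0.1   1.02 -1.34] 0.0
[-0.65 -0.3   2.17 -0.08  0.84 -1.4 ] 0.0
[-0.75 -0.13  2.24 -0.03  0.6  -1.51] 0.0
{"dp":[-0.007, -0.009, -0.012],"angular":[0.001, 0.035, -0.001]},
{"dp":[-0.007, -0.01, -0.011],"angular":[0.0, 0.036, -0.001]},
{"dp":[-0.006, -0.01, -0.012],"angular":[0.001, 0.035, 0.0]},
{"dp":[-0.006, -0.009, -0.013],"angular":[0.001, 0.036, -0.001]},
{"dp":[-0.005, -0.01, -0.012],"angular":[0.001, 0.035, -0.001]},
{"dp":[-0.005, -0.009, -0.013],"angular":[0.0, 0.035, -0.001]},
left [ 0.0004 -0.0002 -0.    ]
{"dp":[-0.005, -0.025, 0.004],"angular":[0.016, 0.028, 0.026]},
{"dp":[-0.006, -0.024, 0.005],"angular":[0.016, 0.029, 0.026]},
{"dp":[-0.007, -0.024, 0.004],"angular":[0.016, 0.028, 0.026]},
{"dp":[-0.008, -0.024, 0.005],"angular":[0.016, 0.028, 0.026]},
{"dp":[-0.008, -0.024, 0.005],"angular":[0.016, 0.028, 0.027]},
{"dp":[-0.009, -0.023, 0.005],"angular":[0.016, 0.029, 0.0
[... 237 characters left out ...]
02, -0.029, 0.008],"angular":[0.016, 0.0, 0.035]},
{"dp":[-0.002, -0.028, 0.009],"angular":[0.017, 0.0, 0.036]},
{"dp":[-0.004, -0.028, 0.009],"angular":[0.017, 0.0, 0.035]},
{"dp":[-0.005, -0.027, 0.009],"angular":[0.016, 0.0, 0.036]},
{"dp":[-0.006, -0.027, 0.01],"angular":[0.017, 0.0, 0.036]},
{"dp":[-0.007, -0.027, 0.011],"angular":[0.016, 0.0, 0.035]},
{"dp":[-0.007, -0.026, 0.011],"angular":[0.017, 0.0, 0.036]},
{"dp":[-0.009, -0.026, 0.011],"angular":[0.017, 0.0, 0.035]},
{"dp":[-0.009, -0.025, 0.012],"angular":[0.016, 0.0, 0.036]},
{"dp":[-0.011, -0.025, 0.012],"angular":[0.017, 0.0, 0.035]},
{"dp":[-0.011, -0.024, 0.013],"angular":[0.017, 0.0, 0.036]},
left [-0.0002 -0.0001 -0.    ]
```

View pics/c8.png

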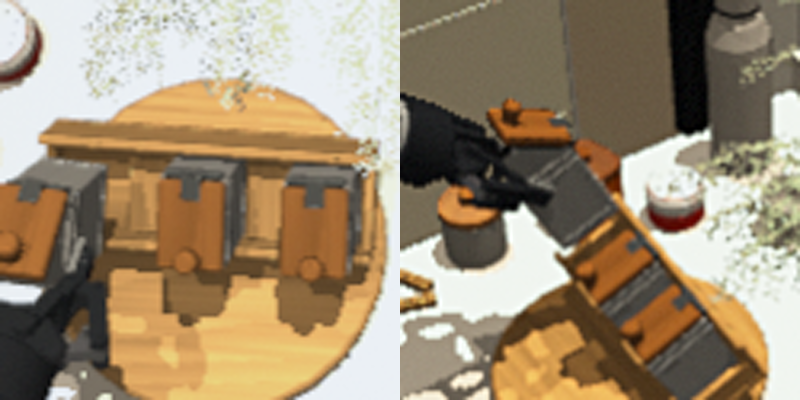

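The tin is out of its pocket and held in the jaws with its lid still half open. I'll lift it clear and swing it over to the slate.

Call:
{"method": "arm_command", "body": {"series": [{"dp": [-0.007, -0.009, -0.012], "angular": [0.001, 0.035, -0.001]}, {"dp": [-0.007, -0.01, -0.011], "angular": [0, 0.036, -0.001]}, {"dp": [-0.006, -0.01, -0.012], "angular": [0.001, 0.035, 0]}, {"dp": [-0.006, -0.009, -0.013], "angular": [0.001, 0.036, -0.001]}, {"dp": [-0.005, -0.01, -0.012], "angular": [0.001, 0.035, -0.001]}, {"dp": [-0.005, -0.009, -0.013], "angular": [0, 0.035, -0.001]}, {"dp": [-0.005, -0.025, 0.004], "angular": [0.016, 0.028, 0.026]}, {"dp": [-0.006, -0.024, 0.005], "angular": [0.016, 0.029, 0.026]}, {"dp": [-0.007, -0.024, 0.004], "angular": [0.016, 0.028, 0.026]}, {"dp": [-0.008, -0.024, 0.005], "angular": [0.016, 0.028, 0.026]}, {"dp": [-0.008, -0.024, 0.005], "angular": [0.016, 0.028, 0.027]}, {"dp": [-0.009, -0.023, 0.005], "angular": [0.016, 0.029, 0.026]}, {"dp": [-0.01, -0.023, 0.005], "angular": [0.016, 0.028, 0.026]}, {"dp": [-0.011, -0.023, 0.005], "angular": [0.016, 0.028, 0.026]}]}}

```text
time_s: 25.88
eef_pos: [0.4999, -0.0015, 0.2791]
orientation: [0.425, 2.678, -0.095]
wrist_force: [1.2, 0.5, -3.6]
width: 0.0474
grasp_force: 73.4
```

Call:
{"method": "arm_command", "body": {"series": [{"dp": [-0.001, -0.028, 0.008], "angular": [0.017, 0, 0.036]}, {"dp": [-0.002, -0.029, 0.008], "angular": [0.016, 0, 0.035]}, {"dp": [-0.002, -0.028, 0.009], "angular": [0.017, 0, 0.036]}, {"dp": [-0.004, -0.028, 0.009], "angular": [0.017, 0, 0.035]}, {"dp": [-0.005, -0.027, 0.009], "angular": [0.016, 0, 0.036]}, {"dp": [-0.006, -0.027, 0.01], "angular": [0.017, 0, 0.036]}, {"dp": [-0.007, -0.027, 0.011], "angular": [0.016, 0, 0.035]}, {"dp": [-0.007, -0.026, 0.011], "angular": [0.017, 0, 0.036]}, {"dp": [-0.009, -0.026, 0.011], "angular": [0.017, 0, 0.035]}, {"dp": [-0.009, -0.025, 0.012], "angular": [0.016, 0, 0.036]}, {"dp": [-0.011, -0.025, 0.012], "angular": [0.017, 0, 0.035]}, {"dp": [-0.011, -0.024, 0.013], "angular": [0.017, 0, 0.036]}, {"dp": [0, 0, 0], "angular": [0, 0, 0]}, {"dp": [0, 0, 0], "angular": [0, 0, 0]}]}}

```text
time_s: 27.62
eef_pos: [0.4404, -0.3395, 0.199]
orientation: [1.044, 2.523, -0.232]
wrist_force: [0.6, -0.2, -3.7]
width: 0.0473
grasp_force: 73.8
```

```bash
python3 - <<'E'
from h import *
p,R,s=cur();y=np.radians(-45)
print(p.round(4),(R.inv()*tool2(25,y)).as_rotvec().round(3),s['joint_positions'].round(2),s['wrist_force'].round(1),s['width'],s['grasp_force'])
T=np.array([.4515-.014*.707,-.35+.014*.707,.112]);rows((p,R),(T,tool2(25,y)),6)
# tin lower edges in the side view: tin colour vs white background
c=snap('side','s9.png');t=snap('top','t9.png')
o=p+R.apply([0,0,0]);d=np.array([np.cos(y),np.sin(y),0])
for nm,X in(('G',o),('base centre',o+.014*d-[0,0,.079])): print(nm,proj(c,[X])[0].round(1),proj(t,[X])[0].round(1))
E
```

```text
[ 0.4404 -0.3395  0.199 ] [-0.001 -0.001  0.001] [-0.75 -0.29  2.16 -0.02  0.83 -1.52] [ 0.6 -0.2 -3.7] 0.04731416153141721 73.81342176406179
{"dp":[0.006, 0.0, 0.013],"angular":[0.0, 0.0, 0.0]},
{"dp":[0.006, 0.0, 0.013],"angular":[0.0, 0.0, 0.0]},
{"dp":[0.006, 0.0, 0.014],"angular":[0.0, -0.001, 0.0]},
{"dp":[0.006, 0.0, 0.013],"angular":[0.0, 0.0, 0.0]},
{"dp":[0.006, 0.0, 0.013],"angular":[-0.001, 0.0, 0.001]},
{"dp":[0.006, 0.001, 0.013],"angular":[0.0, 0.0, 0.0]},
left [ 0.0001 -0.0008 -0.0002]
G [346.7 310.3] [470.9 289.8]
base centre [351.9 330.7] [466.6 288.9]
```

Call:
{"method": "arm_command", "body": {"series": [{"dp": [0.006, 0, 0.013], "angular": [0, 0, 0]}, {"dp": [0.006, 0, 0.013], "angular": [0, 0, 0]}, {"dp": [0.006, 0, 0.014], "angular": [0, 0, 0]}, {"dp": [0.006, 0, 0.013], "angular": [0, 0, 0]}, {"dp": [0.006, 0, 0.013], "angular": [0, 0, 0]}, {"dp": [0.006, 0, 0.013], "angular": [0, 0, 0]}, {"dp": [0.002, 0, 0.0045], "angular": [0, 0, 0]}, {"dp": [0.002, 0, 0.0045], "angular": [0, 0, 0]}, {"dp": [0.002, 0, 0.0045], "angular": [0, 0, 0]}, {"dp": [0, 0, 0], "angular": [0, 0, 0]}]}}

```text
time_s: 28.98
eef_pos: [0.4412, -0.3405, 0.0976]
orientation: [1.044, 2.522, -0.232]
wrist_force: [-0.1, 0.8, -4.5]
width: 0.0474
grasp_force: 73.7
```

Call:
{"method": "arm_command", "body": {"series": [{"dp": [0.0008, 0, 0.0018], "angular": [0, 0, 0]}, {"dp": [0.0008, 0, 0.0018], "angular": [0, 0, 0]}, {"dp": [0.0008, 0, 0.0018], "angular": [0, 0, 0]}, {"dp": [0, 0, 0], "angular": [0, 0, 0]}]}}

```text
time_s: 29.48
eef_pos: [0.4412, -0.3405, 0.0916]
orientation: [1.044, 2.522, -0.232]
wrist_force: [-0.4, 0.0, -4.1]
width: 0.0472
grasp_force: 73.7
```

Call:
{"method": "arm_command", "body": {"series": [{"dp": [0.0008, 0, 0.0018], "angular": [0, 0, 0]}, {"dp": [0.0008, 0, 0.0018], "angular": [0, 0, 0]}, {"dp": [0, 0, 0], "angular": [0, 0, 0]}]}}

```text
time_s: 29.85
eef_pos: [0.4423, -0.3416, 0.0895]
orientation: [1.043, 2.519, -0.234]
wrist_force: [-2.4, 0.3, 2.7]
width: 0.0468
grasp_force: 74.4
```

Contact shows as a jump in wrist force from -4 to +2.7 N. I'll release and back out along the tool axis.

Call:
{"method": "arm_command", "body": {"series": [{"dp": [0, 0, 0], "angular": [0, 0, 0]}, {"dp": [0, 0, 0], "angular": [0, 0, 0]}, {"dp": [0, 0, 0], "angular": [0, 0, 0]}, {"dp": [0, 0, 0], "angular": [0, 0, 0]}, {"dp": [0, 0, -0.01], "angular": [0, 0, 0]}, {"dp": [0, 0, -0.02], "angular": [0, 0, 0]}, {"dp": [0, 0, -0.03], "angular": [0, 0, 0]}, {"dp": [0, 0, -0.04], "angular": [0, 0, 0]}, {"dp": [0, 0, -0.04], "angular": [0, 0, 0]}, {"dp": [0, 0, -0.04], "angular": [0, 0, 0]}, {"dp": [0, 0, 0], "angular": [0, 0, 0]}], "grip": 70}}

```text
time_s: 31.22
eef_pos: [0.3885, -0.2874, 0.2564]
orientation: [1.041, 2.513, -0.236]
wrist_force: [-0.7, 0.2, -0.1]
width: 0.0621
grasp_force: 0.0
```

```bash
python3 - <<'E'
from h import *
p,R,s=cur();print(p.round(4),s['joint_positions'].round(2),s['wrist_force'].round(1),s['width'])
t=snap('top','t10.png');c=snap('side','s10.png')
lidcheck()
y=np.radians(-45);d=np.array([np.cos(y),np.sin(y),0]);e=np.array([-d[1],d[0],0]);O=np.array([.4515,-.35,.008])
for w in (t,c):
    H=cv2.cvtColor(w['frame'],cv2.COLOR_RGB2HSV);u,v=proj(w,[O+[0,0,.12]])[0].astype(int)
    m=cv2.inRange(H,(4,110,60),(18,255,255));m[:max(0,v-60)]=0;m[v+60:]=0;m[:,:u-60]=0;m[:,u+60:]=0
    cs=cv2.findContours(m,0,1)[0]
    if cs:
        b=max(cs,key=cv2.contourArea);M=cv2.moments(b);print('lid px',cv2.boundingRect(b),M['m10']/M['m00'],M['m01']/M['m00'])
for th in(0,.4,.8,1.1):  # predicted lid centre (rel to pin (-33,5)) 
    a=np.pi-np.arctan2(5,33)-th;X=O+(.0365+.0334*np.cos(a))*d+np.array([0,0,.098+.0334*np.sin(a)])
    a=np.radians(160.3)-th;Kn=O+(.0365+.0622*np.cos(a))*d+np.array([0,0,.098+.0622*np.sin(a)])
    print(th,'lid',proj(t,[X])[0].round(1),proj(c,[X])[0].round(1),'knob',proj(t,[Kn])[0].round(1),proj(c,[Kn])[0].round(1))
I=np.hstack([cv2.resize(v_[:,:,::-1],(400,400),interpolation=cv2.INTER_CUBIC) for v_ in(t['frame'][230:330,410:510],c['frame'][260:380,290:410])]);cv2.imwrite('pics/c10.png',I)
E
```

```text
[ 0.3885 -0.2874  0.2564] [-0.74 -0.54  2.24 -0.02  1.   -1.51] [-0.7  0.2 -0.1] 0.06209031529743343
L diff top,side [np.float64(43.6), np.float64(63.6)]
M diff top,side [np.float64(2.1), np.float64(32.0)]
R diff top,side [np.float64(5.8), np.float64(21.8)]
lid px (462, 271, 24, 26) 473.1588835212023 283.71390230810516
lid px (347, 314, 23, 30) 358.02828854314004 327.8029231494578
0 lid [467.  287.7] [353.8 333. ] knob [461.  294.7] [343.6 327.5]
0.4 lid [469.7 285.8] [355.8 330.3] knob [467. 290.] [348.9 323.3]
0.8 lid [473.4 282.7] [359.6 328.6] knob [474.8 283.2] [357.3 321. ]
1.1 lid [476.6 279.8] [363.3 328.1] knob [480.9 277.4] [364.8 320.9]
```

```bash
python3 - <<'E'
from h import *
p,R,s=cur();y=np.radians(-45)
a=rows((p,R),(p+[-.02,.02,.08],tool2(15,y)),3);rows(a,(np.array([.25,-.52,.34]),tool2(10,np.radians(-60))),7)
E
```

```text
{"dp":[-0.003, 0.0, -0.028],"angular":[0.0, 0.057, 0.0]},
{"dp":[-0.001, 0.0, -0.028],"angular":[0.0, 0.058, 0.0]},
{"dp":[0.001, 0.0, -0.029],"angular":[-0.001, 0.057, 0.0]},
left [ 0.0001 -0.0002 -0.0003]
{"dp":[-0.014, -0.037, 0.002],"angular":[0.008, 0.012, 0.037]},
{"dp":[-0.015, -0.037, 0.002],"angular":[0.008, 0.013, 0.036]},
{"dp":[-0.016, -0.037, 0.003],"angular":[0.008, 0.012, 0.037]},
{"dp":[-0.018, -0.035, 0.002],"angular":[0.009, 0.012, 0.036]},
{"dp":[-0.019, -0.035, 0.003],"angular":[0.008, 0.013, 0.037]},
{"dp":[-0.021, -0.035, 0.002],"angular":[0.008, 0.012, 0.036]},
{"dp":[-0.021, -0.033, 0.003],"angular":[0.008, 0.013, 0.037]},
left [ 0.0001 -0.0002  0.0003]
```

Call:
{"method": "arm_command", "body": {"series": [{"dp": [-0.003, 0, -0.028], "angular": [0, 0.057, 0]}, {"dp": [-0.001, 0, -0.028], "angular": [0, 0.058, 0]}, {"dp": [0.001, 0, -0.029], "angular": [0, 0.057, 0]}, {"dp": [-0.014, -0.037, 0.002], "angular": [0.008, 0.012, 0.037]}, {"dp": [-0.015, -0.037, 0.002], "angular": [0.008, 0.013, 0.036]}, {"dp": [-0.016, -0.037, 0.003], "angular": [0.008, 0.012, 0.037]}, {"dp": [-0.018, -0.035, 0.002], "angular": [0.009, 0.012, 0.036]}, {"dp": [-0.019, -0.035, 0.003], "angular": [0.008, 0.013, 0.037]}, {"dp": [-0.021, -0.035, 0.002], "angular": [0.008, 0.012, 0.036]}, {"dp": [-0.021, -0.033, 0.003], "angular": [0.008, 0.013, 0.037]}, {"dp": [0, 0, 0], "angular": [0, 0, 0]}]}}

```text
time_s: 32.8
eef_pos: [0.2489, -0.5215, 0.3388]
orientation: [1.499, 2.587, -0.128]
wrist_force: [0.0, -0.3, 0.9]
width: 0.0621
grasp_force: 0.0
```

```bash
python3 - <<'E'
from h import *
lidcheck()
t=camera('top');c=camera('side')
# shift of M,R knob patches relative to the earlier pictures
for k,n in((0,'M'),(-.09,'R')):
    G=np.r_[.527,.1645,0]+k*AY-.0302*AX+[0,0,.1535]
    for cam,ref in((t,'pics/t1.png'),(c,'pics/s1.png')):
        A=cv2.imread(ref)[:,:,::-1].copy();u,v=proj(cam,[G])[0].round().astype(int)
        r=cv2.matchTemplate(cam['frame'][v-18:v+19,u-18:u+19].copy(),A[v-9:v+10,u-9:u+10].copy(),cv2.TM_CCOEFF_NORMED);_,m,_,l=cv2.minMaxLoc(r);print(n,'score',round(m,2),'shift',l[0]-9,l[1]-9)
# tin on slate: dark tin + slate blob in the top view
H=cv2.cvtColor(t['frame'],cv2.COLOR_RGB2HSV);m=cv2.inRange(H,(4,110,60),(18,255,255));m[:240]=0;m[330:]=0;m[:,:430]=0;m[:,520:]=0
b=max(cv2.findContours(m,0,1)[0],key=cv2.contourArea);r=cv2.minAreaRect(b);print('top lid',r)
H=cv2.cvtColor(c['frame'],cv2.COLOR_RGB2HSV);m=cv2.inRange(H,(4,110,60),(18,255,255));m[:280]=0;m[370:]=0;m[:,:310]=0;m[:,400:]=0
b2=max(cv2.findContours(m,0,1)[0],key=cv2.contourArea);M=cv2.moments(b2);ps=(M['m10']/M['m00'],M['m01']/M['m00'])
M=cv2.moments(b);pt=(M['m10']/M['m00'],M['m01']/M['m00']);X,e=tri(t,pt,c,ps);d=np.array([1,-1,0])/2**.5
w=X-[.4515,-.35,.008];print('lid centre',pt,ps,X.round(4),round(e,4),'in tin axes x,y,z',(w@d).round(4),(w@np.array([1,1,0])/2**.5).round(4),w[2].round(4))
print(cur()[2]['time_s'])
E
```

```text
L diff top,side [np.float64(43.6), np.float64(39.0)]
M diff top,side [np.float64(2.0), np.float64(16.7)]
R diff top,side [np.float64(5.8), np.float64(6.4)]
M score 0.99 shift 0 0
M score 0.62 shift 0 0
R score 0.96 shift 0 -1
R score 0.89 shift 0 0
top lid ((473.75, 283.7500305175781), (21.92030906677246, 16.970561981201172), 45.0)
lid centre (473.1143162393162, 283.71794871794873) (358.08083689966713, 327.7831669044223) [ 0.4605 -0.3603  0.137 ] 0.0004 in tin axes x,y,z 0.0136 -0.0009 0.129
33.0
```

```bash
python3 -c "
from rig import manip
print(manip.hand_in())"
```

```text
the job is handed in; nothing more can be done
None
```

The stiff tin was the left one: it now stands on the middle of the slate with its lid about 0.8 rad open, the middle and right tins are seated with lids shut, and I handed the job in at about 33 s without seeing the verdict.

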